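# Drive the stuck guide sleeves out of a carrier and sort them on the gauge pin

## Task

Some of the carrier's bores still hold a stuck square brass sleeve: with the drift, push each of them from the robot's side right out of its bore on to its landing tongue, taking no sleeve in the gripper before it is out. Sleeves that slide on to the level gauge pin stay there, pushed on over their whole length; those too tight for the pin go in the grey tray. Finally the drift must lie back on its cork mat, and the other things on the table are to be left where they are.

Things in the scene. Friction and masses are not known exactly. Their poses are not given: they have to be found in the camera images.
- carrier: Aluminium block bolted down, 40 mm thick (x), 252 mm wide (y), 108 mm high, on a 10 mm high foot flange 80 x 274 mm. Origin on the table under the middle of the face nearest the robot; x points through the block, away from the robot. Four level bores run through it along x, 62 mm apart, axes 70 mm up; a lip at the near face keeps sleeves from leaving there.
- bore_0 (a point): Centre of the entry opening of the leftmost (+y) bore, on the carrier's near face, 70 mm above the table. x points into the bore and out at the far face, z up. The opening is 27 mm square in a 6 mm thick lip; behind it the bore is 33.5 mm square, open at the far face (x = 40 mm). A spring pad grips the sleeve: about 10 N pushes it out. May be empty.
- bore_1 (a point): Centre of the entry opening of the second from left bore, on the carrier's near face, 70 mm above the table. x points into the bore and out at the far face, z up. The opening is 27 mm square in a 6 mm thick lip; behind it the bore is 33.5 mm square, open at the far face (x = 40 mm). A spring pad grips the sleeve: about 10 N pushes it out. May be empty.
- bore_2 (a point): Centre of the entry opening of the third from left bore, on the carrier's near face, 70 mm above the table. x points into the bore and out at the far face, z up. The opening is 27 mm square in a 6 mm thick lip; behind it the bore is 33.5 mm square, open at the far face (x = 40 mm). A spring pad grips the sleeve: about 10 N pushes it out. May be empty.
- bore_3 (a point): Centre of the entry opening of the rightmost (-y) bore, on the carrier's near face, 70 mm above the table. x points into the bore and out at the far face, z up. The opening is 27 mm square in a 6 mm thick lip; behind it the bore is 33.5 mm square, open at the far face (x = 40 mm). A spring pad grips the sleeve: about 10 N pushes it out. May be empty.
- landing (a point): Middle of the carrier's far side, level with the bore floors (54 mm up), where the landing tongues begin. From each bore a level tongue 18 mm wide and 8 mm thick runs 58 mm along +x to a 4 mm high stop; a sleeve driven out rests on it, in line with its bore, centre 70 mm up, both sides free. Next tongues are 62 mm to either side.
- sleeve_a_mid (a point): Centre of a square brass sleeve, 32 x 32 mm across, 34 mm long, 0.1 kg, a round hole right through it along its x axis. Some holes are 17.5 mm and slide over the gauge pin with room to spare, others 13.5 mm and stop on the pin's taper; which is not told. Starts stuck in one of the bores, x along the bore, filling 6.5 to 40.5 mm behind the entry face. Absent from some starts.
- sleeve_b_mid (a point): Centre of a square brass sleeve, 32 x 32 mm across, 34 mm long, 0.1 kg, a round hole right through it along its x axis. Some holes are 17.5 mm and slide over the gauge pin with room to spare, others 13.5 mm and stop on the pin's taper; which is not told. Starts stuck in one of the bores, x along the bore, filling 6.5 to 40.5 mm behind the entry face. Absent from some starts.
- sleeve_c_mid (a point): Centre of a square brass sleeve, 32 x 32 mm across, 34 mm long, 0.1 kg, a round hole right through it along its x axis. Some holes are 17.5 mm and slide over the gauge pin with room to spare, others 13.5 mm and stop on the pin's taper; which is not told. Starts stuck in one of the bores, x along the bore, filling 6.5 to 40.5 mm behind the entry face. Absent from some starts.
- sleeve_d_mid (a point): Centre of a square brass sleeve, 32 x 32 mm across, 34 mm long, 0.1 kg, a round hole right through it along its x axis. Some holes are 17.5 mm and slide over the gauge pin with room to spare, others 13.5 mm and stop on the pin's taper; which is not told. Starts stuck in one of the bores, x along the bore, filling 6.5 to 40.5 mm behind the entry face. Absent from some starts.
- drift_grip (a point): The drift, 140 mm long along x, 0.12 kg: a wooden handle 22 mm square and 50 mm long at the back (this point is its middle, 11 mm above what it lies on), a 16 mm steel rod, and a round head 22 mm across whose flat end is 115 mm from this point along +x. The head is too big for a sleeve's hole and passes the 27 mm openings. Lies on the mat at the start.
- drift_mid (a point): The middle of the same drift's length: 45 mm ahead (+x) of the middle of its handle, on its axis, 70 mm behind the end of its head.
- mat_top (a point): Cork mat fixed on the table, 240 mm (x) by 100 mm (y), 3 mm thick; this point is the centre of its upper face.
- pin_root (a point): Level steel gauge pin, 15 mm across; this point is on its axis where it leaves the face of its upright post, 65 mm up. x points into the post: the pin reaches 90 mm from here along -x (towards the robot), its last 12 mm tapered to 8 mm. Post 44 mm wide, 26 mm thick, top 86 mm up; foot plate 70 mm wide, 10 mm high. The pin has room for two sleeves, one behind the other.
- pin_tip (a point): Centre of the free, tapered end of the gauge pin, 90 mm from its root; same axes as the root point.
- reject_tray: Loose shallow grey tray, 198 mm (x) by 228 mm (y) over the rim, 17 mm high; inside floor 176 x 206 mm, 2 mm above the table. Origin at the centre of its underside.
- wood_block: Bystander, not to be disturbed: wooden block 45 x 110 x 28 mm. Origin at the centre of its underside.
- eraser: Bystander, not to be disturbed: eraser 23 x 45 x 13 mm. Origin at the centre of its underside.
- wax_pot: Bystander, not to be disturbed: low round wax pot, 62 mm across, 35 mm high. Origin at the centre of its underside.
Not all that is in view belongs to the job. Of the things shaped like the part that bears drift_grip, the bare steel one is meant.

How it is judged:
By the outcome, as a careful person would: the job done as asked, in the order asked, and still so for the second after the job is handed in, with the robot touching nothing.
Of sleeve_a, sleeve_b, sleeve_c, sleeve_d only 2 to 3 are there at a start; the rules pass over those that are not, and their reading is None.
At some moment in a run one of drift, reject_tray may be knocked a few centimetres aside while the robot is not near it.
It also fails if it takes over 210 s, if anything falls off the work surface, if the arm or the gripper's body presses on something with over 40 N, if the wrist force passes 120 N, or if a joint passes its speed limit or range.

## Robot

A 6-joint arm with a two-finger parallel gripper is mounted at the origin on the work surface; the furniture and walls round the work are solid. World frame = base frame: x ahead of the robot, y to its left, z up, the work surface at z = 0. Lengths are in m, angles in rad, forces in N, time in s.
With the tool pointing down it reaches from about 0.325 to 0.775 m from the base axis. Payload 9.3 kg.
Tool frame: the origin (TCP) lies on the centre line of the jaws, within the pads' length; the fingertips stand 22 mm ahead of it and the grasp point (between the pads) lies 3 mm ahead of it; x points along the fingers, y is the direction in which the jaws open and shut, and the axes are right-handed (so a half turn about x gives the same grasp; the last joint's range is limited). The gripper opens to 85 mm and grips with 20 to 120 N. Pads are 22 mm wide; open, the fingers measure 114 mm over their backs; the gripper's body (76 mm by 85 mm) begins 54 mm behind the grasp point. The pads swing forward as they close: fully open they stand 13 mm farther back than shut.
Start: joints at [1.002, 0.259, 0.021, 1.334, 0, 1.418], TCP at [0.222, 0.503, 0.253] pointing down, gripper open.
Joint ranges: [-3.04, 3.04], [-0.91, 1.82], [-1.04, 1.36], [-1.92, 1.95], [-1.52, 1.45], [-3.14, 3.14]. Speed limits (rad/s): [2.22, 2.22, 2.79, 3.14, 3.14, 3.14].

## Interface

Orientations are given as a unit quaternion [w, x, y, z].
In Python, from station import * gives the robot as it stands. The module is installed in compiled form; this text tells all that it offers.
- The arm moves only by the tool play_rows, never from a script. Its argument "targets" is a list of rows, each a list of 7 numbers: the shift along the tool's x, y, z in cm, then the turn, a rotation vector about the tool's x, y, z in degrees, then the opening, from 0 (shut) to 1 (fully open). A call has 1 to 20 rows; each row is the pose to reach, as a shift and turn from the pose commanded when the call began, along the tool's axes at that moment; what a row does not reach only later rows make up. A row lasts 1/10 s, in which the tool goes at most 50 mm and 8.59 degrees, less where a joint would pass 70% of its speed; a pose out of reach is approached as far as the arm can. A call with a gripper value outside its range is refused whole. The fingers move at their own pace and stop on an object; "newtons" is the grip in N (left out, the last holds). Time passes only in rows, so rows that repeat a pose let the fingers close. It gives the time, the measured TCP pose, the force and the opening at its end, in the units of the state.
- state(): the state, without advancing time (a new reading comes with each control period).
- camera(name): name is "side" or "top" or "wrist"; returns (picture, depth): 480x640x3 uint8, blue, green, red; 480x640 float32, m along the optical axis (not along the pixel's ray), 0 where there is no reading.
- camera_params(name): a dict with "fx", "fy", "cx", "cy" (pixels), "xyz" and "attitude" of the camera in the world; the wrist camera has in their place "mount" (4x4, takes a point from camera to tool coordinates, whose origin is the TCP and whose axes are the tool frame's). Camera axes: x right, y up, looking along -z (the intrinsics and any distortion apply to the point x, -y, -z); pixel columns grow to the right and rows downward; lengths in m; the calibration is good to about 2 mm. A picture is of the moment at which its call begins: read the wrist's pose just before it. camera_params takes no time and is no camera call.
- job_done(): hands the job in, once; it reports no verdict.
Trained networks look in the newest picture that a camera, given by its name, has taken for a name from the list of things; names that differ only in an ending like _2 or _b are one class to them, and where a whole thing is asked for, a point or a joint stands for the part that bears it (a point fixed in the world has none). Each returns a list of dicts, best first, with "p" (0 to 1); they miss things now and then, are a little off and sometimes report something else, mostly with a low value. They report only what shows in the picture. A call takes as long as a camera call. They do not tell look-alikes from the thing itself.
- find_in(label, camera): "position" ([column, row] in pixels, amid what is visible of it).
The state is a dict: "time_s": time; "q": joint angles; "qvel": joint speeds; "tau": joint torques, N m; "eef_pos": TCP position; "tcp_rot": TCP orientation; "force": force on the tool from outside, world axes, zero at the start; "wrist_torque": the same for the moment, N m; "finger_gap": finger opening in m.
Only numpy, scipy, OpenCV 4.12 (cv2) and the standard library are available. Lean on these libraries where they do the work, as an engineer would, in place of code of your own. Each camera call takes 0.05 s, during which the arm holds its last target.

## Working session

There is one attempt and no reset: what is moved stays moved. The work goes in short steps, Python scripts to look and compute and a tool call to move; the robot and the scene stay as the last step left them, time stands still between calls to the robot, and variables do not carry over. Pictures are saved under pics/ and viewed, and the job is handed in when it is done.

Besides the shell and the picture viewer there is one more tool, called after "Emit:" by a JSON object that holds its "api" and its "payload". play_rows: Moves the arm, as the interface text tells. Its arguments: {"type":"object","properties":{"targets":{"type":"array"},"newtons":{"type":"number"}},"required":["targets"]}

```bash
mkdir -p pics; ls
python3 - <<'E'
from station import *
import cv2
print(state())
for n in ("side","top","wrist"):
    p,d=camera(n); cv2.imwrite(f"pics/{n}0.png",p)
    print(n,camera_params(n))
E
```

```text
pics
{'time_s': 0.0, 'q': array([1.00242410e+00, 2.59223116e-01, 2.07682197e-02, 1.33368474e+00,
       1.67917657e-05, 1.41821741e+00]), 'qvel': array([-0.00047881,  0.00282326, -0.00033171,  0.00020669, -0.00164919,
        0.00054524]), 'tau': array([ 2.48717959e-03, -5.55639195e+01,  3.44535041e+01,  1.34320444e-02,
       -1.04322098e-06,  3.96107893e-07]), 'eef_pos': array([0.2220133 , 0.50293928, 0.25265188]), 'tcp_rot': array([ 0.69170757,  0.14550613,  0.69205372, -0.14639075]), 'force': array([ 0.20575392, -0.59404339,  0.03319153]), 'wrist_torque': array([ 0.04806689, -0.0220498 ,  0.02623814]), 'finger_gap': 0.08565804575909702}
side {'fx': 476.2364830486985, 'fy': 476.2364830486985, 'cx': 322.13859711660393, 'cy': 239.78047936660576, 'xyz': array([ 0.0774021 , -0.99067179,  0.75024776]), 'attitude': array([ 0.86214061,  0.46755005, -0.08848294, -0.17401519])}
top {'fx': 446.2787602122231, 'fy': 446.2787602122231, 'cx': 320.74200012786247, 'cy': 241.56880174035774, 'xyz': array([ 0.42904027, -0.03554435,  0.99250028]), 'attitude': array([-0.69872575, -0.03473619,  0.0264968 ,  0.71405437])}
wrist {'fx': 382.70134125557087, 'fy': 382.70134125557087, 'cx': 319.0507346419814, 'cy': 241.09541511499114, 'mount': array([[-8.35622592e-04,  2.93161692e-01, -9.56062511e-01,
        -1.21262866e-01],
       [ 9.99999640e-01,  3.85670986e-04, -7.55764738e-04,
         7.47628362e-04],
       [ 1.47164302e-04, -9.56062798e-01, -2.93161909e-01,
        -7.48213086e-02],
       [ 0.00000000e+00,  0.00000000e+00,  0.00000000e+00,
         1.00000000e+00]])}
```

View pics/side0.png

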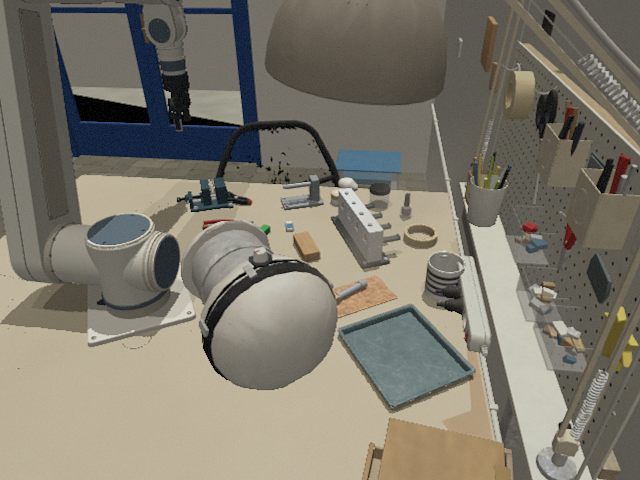

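View pics/top0.png

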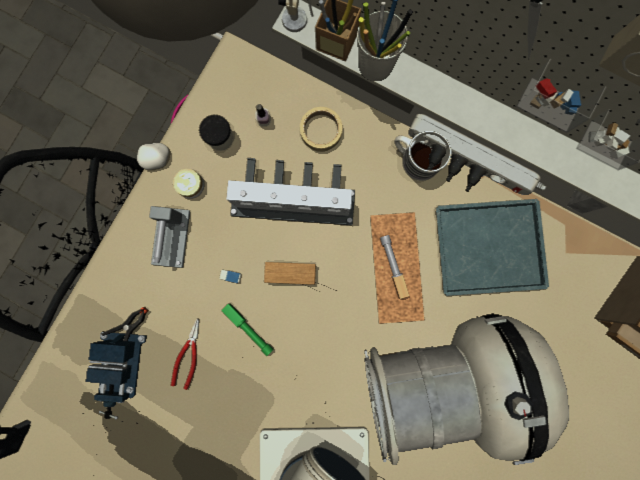

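View pics/wrist0.png

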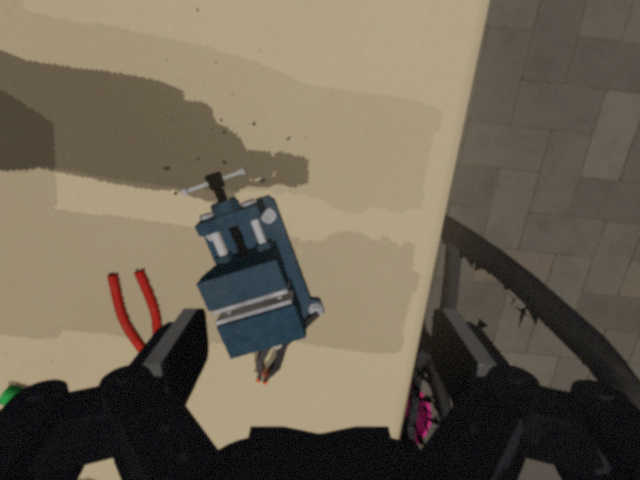

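```bash
cat > h.py <<'E'
import numpy as np, cv2
from station import *
from scipy.spatial.transform import Rotation as R
def q2R(q): return R.from_quat([q[1],q[2],q[3],q[0]]).as_matrix()
def campose(n,st=None):
    P=camera_params(n)
    if n=="wrist":
        st=st or state(); T=np.eye(4); T[:3,:3]=q2R(st["tcp_rot"]); T[:3,3]=st["eef_pos"]
        M=T@np.array(P["mount"]); return P,M[:3,:3],M[:3,3]
    return P,q2R(P["attitude"]),np.array(P["xyz"])
def shot(n,name=None):
    st=state(); C=campose(n,st); p,d=camera(n)
    if name: cv2.imwrite(f"pics/{name}.png",p)
    return p,d,C
def deproj(C,u,v,d):
    P,Rm,t=C; u=np.asarray(u,float);v=np.asarray(v,float);d=np.asarray(d,float)
    c=np.stack([(u-P["cx"])/P["fx"]*d,-(v-P["cy"])/P["fy"]*d,-d],-1)
    return c@Rm.T+t
def cloud(C,d):
    v,u=np.mgrid[:480,:640]; return deproj(C,u,v,d)
def onz(C,u,v,z):
    a=deproj(C,u,v,1.0); t=C[2]; k=(z-t[2])/(a[...,2]-t[2]); return t+k[...,None]*(a-t) if np.ndim(k) else t+k*(a-t)
def proj(C,X):
    P,Rm,t=C; c=(np.asarray(X)-t)@Rm
    return np.stack([P["cx"]+P["fx"]*c[...,0]/-c[...,2],P["cy"]-P["fy"]*c[...,1]/-c[...,2]],-1)
def rel(target_p,target_R,st=None,base=None):
    """shift cm / rotvec deg from current pose to target"""
    st=st or state(); R0=q2R(st["tcp_rot"]); p0=st["eef_pos"]
    return np.round(R0.T@(np.asarray(target_p)-p0)*100,2), np.round(R.from_matrix(R0.T@target_R).as_rotvec(degrees=True),2)
def down(yaw):
    """tool x down, tool y (jaw) at angle yaw from world x"""
    y=np.array([np.cos(yaw),np.sin(yaw),0]);x=np.array([0,0,-1.]);return np.stack([x,y,np.cross(x,y)],1)
E
python3 - <<'E'
from h import *
p,d,C=shot("top"); W=cloud(C,d); np.savez("top0.npz",p=p,d=d)
print("table z",np.median(W[300:330,120:160,2]))
for nm,(u,v) in dict(dome=(520,370),cyl=(430,410),carrier=(290,195),foot=(290,215),post=(170,215),traybase=(490,250),mat=(383,300),handle=(402,287),head=(385,240),wood=(290,273),eraser=(230,277),pot=(187,182),green=(245,325),lamp=(150,10)).items():
    print(nm,np.round(W[v,u],4))
# masks
m=(W[...,2]>0.095)&(W[...,2]<0.125)
m[:150]=0;m[240:]=0;m[:,:220]=0;m[:,360:]=0
pts=W[m][:,:2]; r=cv2.minAreaRect((pts*1000).astype(np.float32)); print(r, np.median(W[m][:,2]))
for n in ["carrier","drift_grip","mat_top","pin_root","reject_tray","sleeve_a_mid","wood_block","eraser","wax_pot"]:
    print(n,find_in(n,"top")[:3])
st=state(); print(campose("wrist",st)[2])
E
```

```text
table z 0.0008231218139662655
dome [ 0.2806 -0.3397  0.265 ]
cyl [ 0.2128 -0.2013  0.2346]
carrier [0.6021 0.0341 0.1037]
foot [0.5751 0.042  0.0111]
post [0.5701 0.2843 0.083 ]
traybase [ 0.4881 -0.3989  0.0026]
mat [ 0.3833 -0.1587  0.0051]
handle [ 0.4111 -0.1981  0.024 ]
head [ 0.5135 -0.1649  0.0247]
wood [0.4463 0.0425 0.0288]
eraser [0.4406 0.1753 0.0147]
pot [0.6494 0.2643 0.0356]
green [0.3364 0.1426 0.0173]
lamp [0.6236 0.0859 0.6914]
((604.0257568359375, 37.18738555908203), (252.34474182128906, 40.9974479675293), 84.18229675292969) 0.10369700403268689
carrier [{'position': [289.8, 196.0], 'p': 0.89}]
drift_grip [{'position': [396.1, 268.0], 'p': 0.89}, {'position': [243.2, 327.7], 'p': 0.68}]
mat_top [{'position': [398.6, 270.7], 'p': 0.61}]
pin_root [{'position': [171.3, 233.1], 'p': 0.56}, {'position': [292.5, 202.9], 'p': 0.27}]
reject_tray [{'position': [290.3, 197.1], 'p': 0.65}, {'position': [491.3, 243.2], 'p': 0.57}]
sleeve_a_mid []
wood_block [{'position': [289.7, 274.7], 'p': 0.71}]
eraser [{'position': [228.3, 276.1], 'p': 0.75}, {'position': [166.8, 232.9], 'p': 0.21}]
wax_pot [{'position': [187.6, 186.6], 'p': 0.96}]
[0.1540149  0.53401687 0.37455117]
```

Run:
```python
from h import *
p=cv2.imread("pics/top0.png")
a=cv2.resize(p[130:330,140:340],(600,600),interpolation=cv2.INTER_CUBIC);cv2.imwrite("pics/c1.png",a)
a=cv2.resize(p[190:340,350:550],(800,600),interpolation=cv2.INTER_CUBIC);cv2.imwrite("pics/c2.png",a)
```

```text
(no output)
```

View pics/c1.png

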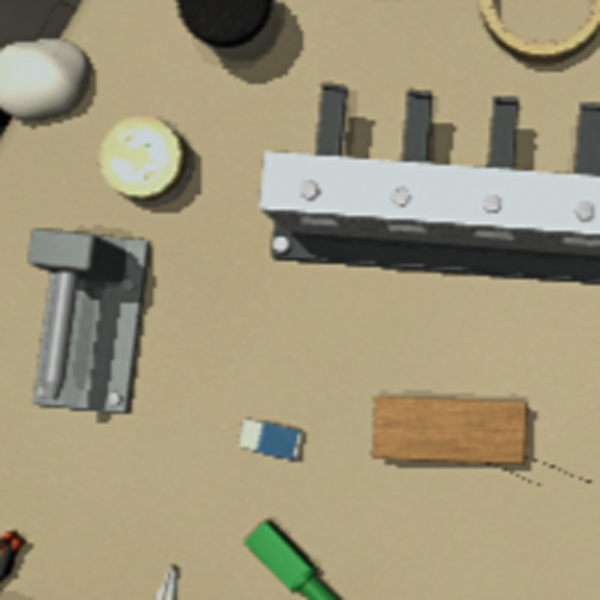

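View pics/c2.png

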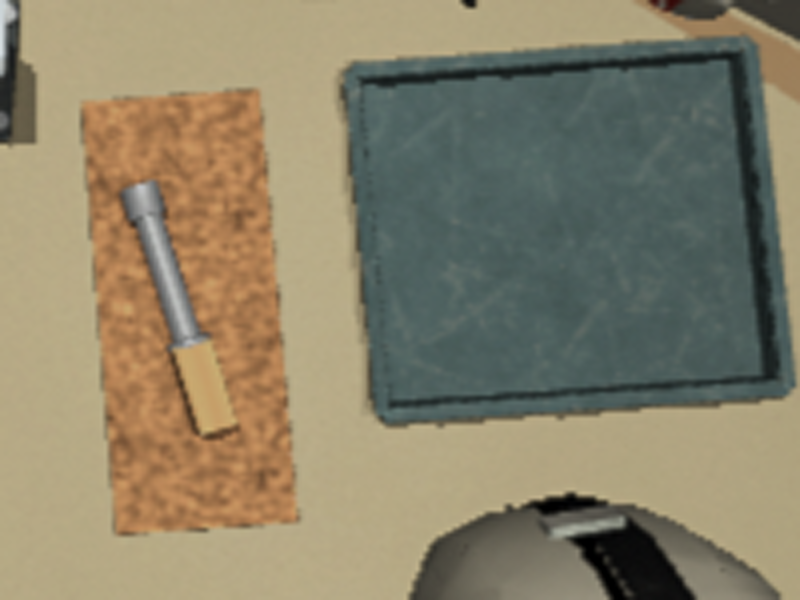

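Run:
```python
from h import *
p,d,C=shot("side"); W=cloud(C,d)
def ext(m,W): 
    q=W[m]; print(np.round(np.percentile(q,[1,50,99],axis=0),3).tolist(), len(q))
v,u=np.mgrid[:480,:640]
m=(u>280)&(u<430)&(v<95)&(d>0); print("lamp side");ext(m,W)
for vv in (5,30,60,90): 
    r=(v==vv)&(u>262)&(u<445)&(d>0); print(vv,np.round(W[r][::30],3).tolist())
m=(u>190)&(u<335)&(v>225)&(v<380)&(d>0); print("dome side");ext(m,W)
z=np.load("top0.npz"); 
C=campose("top"); W=cloud(C,z["d"])
m=(W[...,2]>0.1)&(u>355)&(u<580)&(v>310); print("dome top");ext(m,W)
m=(W[...,2]>0.1)&(u>365)&(u<450)&(v>340); ext(m,W)
m=(W[...,2]>0.3)&(u<260)&(v<60); print("lamp top");ext(m,W)
```

```text
lamp side
[[0.209, -0.644, -0.256], [0.257, -0.626, 0.67], [1.201, 2.448, 0.702]] 14108
5 [[1.096, 2.553, 0.309], [0.225, -0.572, 0.697], [0.24, -0.6, 0.699], [0.259, -0.617, 0.7], [0.282, -0.624, 0.699], [0.311, -0.622, 0.697]]
30 [[1.084, 2.557, 0.148], [0.218, -0.585, 0.68], [0.235, -0.61, 0.682], [0.255, -0.624, 0.683], [0.279, -0.63, 0.682], [0.304, -0.634, 0.681], [0.348, -0.613, 0.674]]
60 [[1.069, 2.561, -0.056], [0.215, -0.595, 0.658], [0.233, -0.618, 0.661], [0.253, -0.632, 0.662], [0.276, -0.641, 0.661], [0.305, -0.64, 0.658]]
90 [[1.054, 2.57, -0.276], [1.263, 2.477, -0.276], [0.23, -0.621, 0.638], [0.251, -0.635, 0.639], [0.276, -0.643, 0.638], [0.305, -0.643, 0.635], [1.902, 1.468, -0.093]]
dome side
[[0.093, -0.448, -0.003], [0.216, -0.381, 0.198], [0.523, 0.175, 0.277]] 22083
dome top
[[0.119, -0.415, 0.13], [0.241, -0.286, 0.229], [0.357, -0.104, 0.294]] 22344
[[0.123, -0.245, 0.124], [0.231, -0.173, 0.221], [0.302, -0.106, 0.249]] 7915
lamp top
[[0.621, 0.015, 0.653], [0.626, 0.072, 0.677], [0.645, 0.133, 0.701]] 4825
```

Run:
```python
from h import *
st=state(); Rm=q2R(st["tcp_rot"]); print(np.round(Rm,3)); 
yaw=np.arctan2(Rm[1,1],Rm[0,1]); print("yaw",np.degrees(yaw))
C=campose("side"); print(proj(C,[[0.62,0.07,0.68],[0.65,0.02,0.65]]))
th=np.radians(45);c,s=np.cos(th),np.sin(th)
Rt=np.array([[c,0,s],[0,1,0],[-s,0,c]])
a=np.radians(-6); Rt=R.from_euler('z',a).as_matrix()@Rt
print(rel([.43,.05,.20],down(np.pi/2)),rel([.43,.05,.20],Rt))
p,d,C=shot("side");W=cloud(C,d)
print(W[[20,100,200,20,100],[40,40,40,160,175]])
```

```text
[[ 0.     0.404  0.915]
 [ 0.     0.915 -0.404]
 [-1.     0.     0.   ]]
yaw 66.17963511755568
[[366.41302627 -33.33936261]
 [389.01160613 -16.37264517]]
(array([  5.33, -33.06,  37.31]), array([-23.82,   0.  ,  -0.  ])) (array([  5.33, -33.06,  37.31]), array([-16.89, -44.63,   6.99]))
[[-0.05099332  0.21232297  0.59927421]
 [-0.08896951  0.14638815  0.45800839]
 [-0.14037519  0.07270313  0.27035267]
 [ 0.20671043  0.46462168  0.5488517 ]
 [ 0.20584427  0.43698372  0.34113025]]
```

Emit:
{"api": "play_rows", "payload": {"targets": [[5.3,-33,37.3,-16.9,-44.6,7,1],[5.3,-33,37.3,-16.9,-44.6,7,1],[5.3,-33,37.3,-16.9,-44.6,7,1],[5.3,-33,37.3,-16.9,-44.6,7,1],[5.3,-33,37.3,-16.9,-44.6,7,1],[5.3,-33,37.3,-16.9,-44.6,7,1],[5.3,-33,37.3,-16.9,-44.6,7,1],[5.3,-33,37.3,-16.9,-44.6,7,1],[5.3,-33,37.3,-16.9,-44.6,7,1],[5.3,-33,37.3,-16.9,-44.6,7,1],[5.3,-33,37.3,-16.9,-44.6,7,1],[5.3,-33,37.3,-16.9,-44.6,7,1],[5.3,-33,37.3,-16.9,-44.6,7,1],[5.3,-33,37.3,-16.9,-44.6,7,1],[5.3,-33,37.3,-16.9,-44.6,7,1],[5.3,-33,37.3,-16.9,-44.6,7,1]]}}

```text
time_s: 2.35
eef_pos: [0.4298, 0.0523, 0.2003]
tcp_rot: [0.923, 0.019, 0.382, -0.047]
force: [-0.3, 1.0, 0.9]
finger_gap: 0.0852
```

Run:
```python
from h import *
st=state();print(st["eef_pos"],np.round(q2R(st["tcp_rot"]),2).tolist(),st["q"])
p,d,C=shot("wrist","w1"); np.savez("w1.npz",p=p,d=d,R=C[1],t=C[2])
```

```text
[0.4297555  0.05232656 0.2002962 ] [[0.7, 0.1, 0.7], [-0.07, 0.99, -0.07], [-0.71, 0.0, 0.71]] [-0.05027733 -0.29650348 -0.95840628  0.12468638 -0.03573076  0.0359777 ]
```

View pics/w1.png

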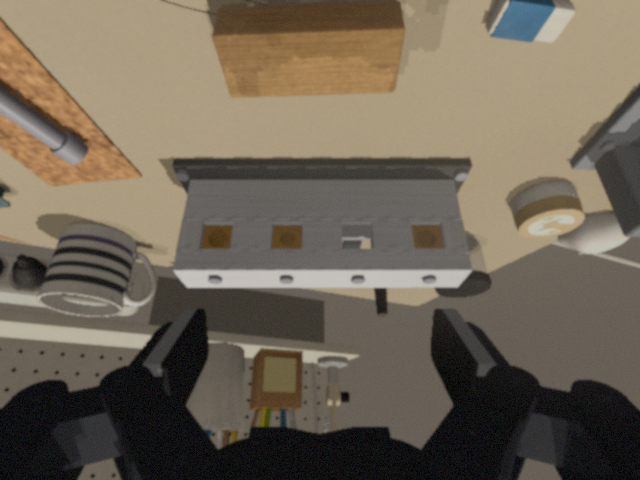

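Run:
```python
from h import *
p=cv2.imread("pics/w1.png")
a=p[210:260,190:460]; a=cv2.resize(cv2.convertScaleAbs(a,alpha=2.2),None,fx=2.9,fy=5,interpolation=cv2.INTER_CUBIC); cv2.imwrite("pics/c3.png",a)
z=np.load("w1.npz");C=(camera_params("wrist"),z["R"],z["t"]);W=cloud(C,z["d"])
# face plane & orientation
m=np.zeros((480,640),bool); m[190:215,195:455]=1
q=W[m]; ok=z["d"][m]>0; q=q[ok]
c=q.mean(0);u,s,vt=np.linalg.svd(q-c,full_matrices=False);n=vt[2];n=n*np.sign(n[0]);print("face n",n,"yaw",np.degrees(np.arctan2(n[1],n[0])),c,s/np.sqrt(len(q)))
# top face rect
m=(W[...,2]>0.098)&(W[...,2]<0.118)&(z["d"]>0); m[:,:150]=0;m[:,500:]=0;m[:250]=0;m[300:]=0
print(cv2.minAreaRect((W[m][:,:2]*1000).astype(np.float32)),np.median(W[m][:,2]))
```

```text
face n [ 0.99495433 -0.10027505  0.00328688] yaw -5.75504057565281 [0.58607716 0.04233081 0.03611943] [0.06914549 0.00795618 0.00062529]
((604.5296020507812, 38.0030517578125), (251.72625732421875, 41.978580474853516), 84.19393920898438) 0.10464513634306796
```

View pics/c3.png

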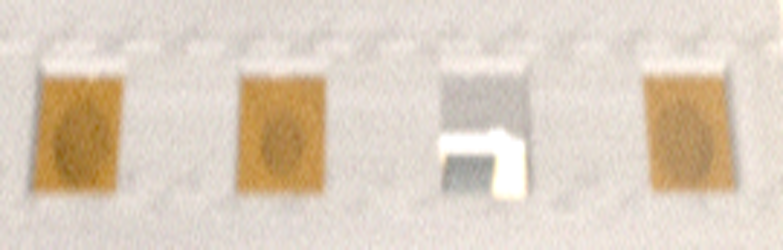

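Run:
```python
from h import *
z=np.load("top0.npz");C=campose("top");W=cloud(C,z["d"]);d=z["d"]
v,u=np.mgrid[:480,:640]
big=(W[...,2]>0.05)&(v>300)&(u>355)
for y0 in np.arange(-0.42,-0.08,0.03):
    m=big&(W[...,1]>y0)&(W[...,1]<y0+.03)
    if m.any(): 
        q=W[m]; i=q[:,0].argmax(); print(round(y0,2),"xmax",np.round(q[i],3),"zmax",q[:,2].max().round(3))
# drift
m=(W[...,2]>0.012)&(u>372)&(u<418)&(v>225)&(v<308)
q=W[m]; pts=(q[:,:2]*1000).astype(np.float32); print(cv2.minAreaRect(pts), len(q))
b=q[:,:2]; c=b.mean(0);_,_,vt=np.linalg.svd(b-c); ax=vt[0]*np.sign(vt[0][0]); t=(b-c)@ax; print(c,np.degrees(np.arctan2(ax[1],ax[0])),t.min(),t.max())
rear=c+ax*np.percentile(t,.5); front=c+ax*np.percentile(t,99.5); print(rear,front, "grip",front-ax*.115, rear+ax*.025)
# mat corners
p=z["p"]; hsv=cv2.cvtColor(p,cv2.COLOR_BGR2HSV); mm=((hsv[...,0]<16)&(hsv[...,1]>100)&(v>200)&(v<330)&(u>360)&(u<435)).astype(np.uint8)
mm=cv2.morphologyEx(mm,cv2.MORPH_CLOSE,np.ones((15,15))); vv,uu=np.nonzero(mm); Q=onz(C,uu,vv,0.003)[:,:2]
print("mat",cv2.minAreaRect((Q*1000).astype(np.float32)))
```

```text
-0.42 xmax [ 0.343 -0.391  0.175] zmax 0.266
-0.39 xmax [ 0.356 -0.363  0.148] zmax 0.278
-0.36 xmax [ 0.36  -0.348  0.158] zmax 0.296
-0.33 xmax [ 0.357 -0.324  0.159] zmax 0.296
-0.3 xmax [ 0.348 -0.3    0.154] zmax 0.263
-0.27 xmax [ 0.305 -0.267  0.151] zmax 0.234
-0.24 xmax [ 0.302 -0.239  0.15 ] zmax 0.238
-0.21 xmax [ 0.301 -0.202  0.153] zmax 0.238
-0.18 xmax [ 0.294 -0.179  0.142] zmax 0.234
-0.15 xmax [ 0.302 -0.12   0.138] zmax 0.252
-0.12 xmax [ 0.302 -0.118  0.14 ] zmax 0.238
-0.09 xmax [ 0.063 -0.083  0.122] zmax 0.133
((437.3634033203125, -116.6161880493164), (139.7749481201172, 160.4727020263672), 15.956042289733887) 596
[ 0.45163806 -0.17994205] 19.09133130745787 -0.06681488490001106 0.07359144300427939
[ 0.38980916 -0.20134175] [ 0.52039382 -0.15614488] grip [ 0.41171901 -0.19375849] [ 0.41343412 -0.19316487]Traceback (most recent call last):
  File "<stdin>", line 16, in <module>
  File "h.py", line 22, in onz
    a=deproj(C,u,v,1.0); t=C[2]; k=(z-t[2])/(a[...,2]-t[2]); return t+k[...,None]*(a-t) if np.ndim(k) else t+k*(a-t)
  File "h.py", line 17, in deproj
    c=np.stack([(u-P["cx"])/P["fx"]*d,-(v-P["cy"])/P["fy"]*d,-d],-1)
    raise ValueError('all input arrays must have the same shape')
ValueError: all input arrays must have the same shape
```

```bash
sed -i 's/    P,Rm,t=C; u=np.asarray(u,float);v=np.asarray(v,float);d=np.asarray(d,float)/    P,Rm,t=C; u,v,d=np.broadcast_arrays(np.asarray(u,float),np.asarray(v,float),np.asarray(d,float))/' h.py
python3 - <<'E'
from h import *
print(rel([.43,-.187,.17],down(np.radians(109))))
E
```

```text
(array([  3.86, -23.79,  -0.42]), array([-23.51,  44.25,   9.72]))
```

Emit:
{"api": "play_rows", "payload": {"targets": [[3.9,-23.8,-0.4,-23.5,44.2,9.7,0.7],[3.9,-23.8,-0.4,-23.5,44.2,9.7,0.7],[3.9,-23.8,-0.4,-23.5,44.2,9.7,0.7],[3.9,-23.8,-0.4,-23.5,44.2,9.7,0.7],[3.9,-23.8,-0.4,-23.5,44.2,9.7,0.7],[3.9,-23.8,-0.4,-23.5,44.2,9.7,0.7],[3.9,-23.8,-0.4,-23.5,44.2,9.7,0.7],[3.9,-23.8,-0.4,-23.5,44.2,9.7,0.7],[3.9,-23.8,-0.4,-23.5,44.2,9.7,0.7],[3.9,-23.8,-0.4,-23.5,44.2,9.7,0.7],[3.9,-23.8,-0.4,-23.5,44.2,9.7,0.7],[3.9,-23.8,-0.4,-23.5,44.2,9.7,0.7]]}}

```text
time_s: 3.6
eef_pos: [0.4295, -0.1883, 0.1703]
tcp_rot: [0.698, -0.116, 0.697, 0.115]
force: [-0.8, 1.7, 0.6]
finger_gap: 0.0595
```

Run:
```python
from h import *
st=state();print(st["eef_pos"],np.round(q2R(st["tcp_rot"]),3).tolist(),st["q"],st["force"])
p,d,C=shot("wrist","w2"); np.savez("w2.npz",p=p,d=d,R=C[1],t=C[2])
print(find_in("drift_grip","wrist"))
```

```text
[ 0.4295337  -0.18828943  0.17033615] [[0.002, -0.322, 0.947], [-0.001, 0.947, 0.322], [-1.0, -0.001, 0.002]] [-5.92681562e-01  1.62234540e-01 -3.22721654e-01  1.08357219e+00
  5.72686871e-04 -9.20743441e-01] [-0.84385318  1.66060707  0.60124512]
[{'position': [313.6, 243.7], 'p': 0.56}]
```

View pics/w2.png

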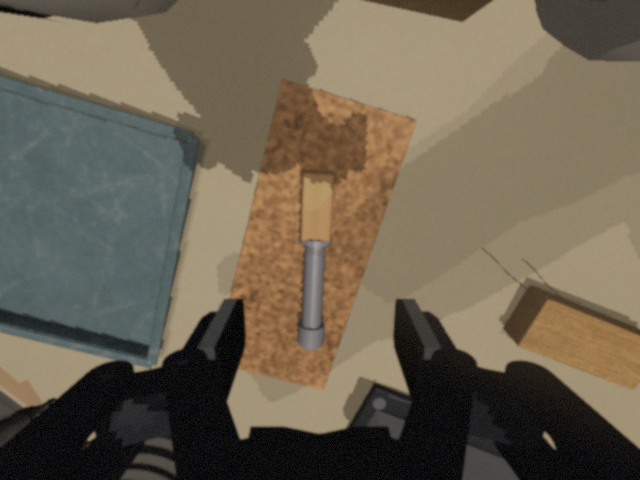

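```bash
cat > dr.py <<'E'
from h import *
def drift(C,p,d,box):
    u0,u1,v0,v1=box
    W=cloud(C,d); v,u=np.mgrid[:480,:640]
    m=(W[...,2]>0.013)&(W[...,2]<0.04)&(u>u0)&(u<u1)&(v>v0)&(v<v1)&(d>0)
    q=W[m]; r=cv2.minAreaRect((q[:,:2]*1000).astype(np.float32))
    b=q[:,:2];c=b.mean(0);_,_,vt=np.linalg.svd(b-c,full_matrices=False);ax=vt[0]
    # head is the steel end: compare with handle color (saturation)
    s=cv2.cvtColor(p,cv2.COLOR_BGR2HSV)[...,1][m].astype(float); t=(b-c)@ax
    if np.corrcoef(t,s)[0,1]>0: ax=-ax; t=-t
    box4=cv2.boxPoints(r)/1000; tb=(box4-c)@ax
    return c,ax,np.percentile(t,[0.3,99.7]),r,np.percentile(q[:,2],[5,50,95])
E
python3 - <<'E'
from dr import *
z=np.load("w2.npz");C=(camera_params("wrist"),z["R"],z["t"])
c,ax,t,r,zz=drift(C,z["p"],z["d"],(285,345,160,360)); print(c,np.degrees(np.arctan2(ax[1],ax[0])),t,r,zz)
mid=c+ax*t.mean(); g=mid-ax*.045; print("mid",mid,"grip",g)
s=g+ax*.008; st=state()
a=np.arctan2(ax[1],ax[0])+np.pi/2
print("target",s,np.degrees(a),rel([s[0],s[1],.028],down(a)))
E
```

```text
[ 0.44930261 -0.18440534] 15.91443094565908 [-0.06102044  0.07823073] ((457.9918518066406, -181.4528350830078), (140.8329620361328, 24.82217788696289), 17.136558532714844) [0.01796964 0.02447957 0.02676819]
mid [ 0.45757794 -0.1820458 ] grip [ 0.41430269 -0.19438486]
target [ 0.42199607 -0.19219125] 105.91443094565908 (array([14.22, -0.08, -0.87]), array([2.87, 0.09, 0.07]))
```

Emit:
{"api": "play_rows", "payload": {"targets": [[9,0,-0.9,2.6,0,0,0.6],[9,0,-0.9,2.6,0,0,0.6],[9,0,-0.9,2.6,0,0,0.6],[12,0,-0.9,2.6,0,0,0.6],[14.2,0,-0.9,2.6,0,0,0.6],[14.2,0,-0.9,2.6,0,0,0.6],[14.2,0,-0.9,2.6,0,0,0.6]], "newtons": 60}}

```text
time_s: 4.4
eef_pos: [0.4222, -0.1921, 0.0294]
tcp_rot: [0.701, -0.1, 0.699, 0.099]
force: [-0.6, -0.3, 0.0]
finger_gap: 0.0509
```

Run:
```python
from h import *
st=state();print(st["eef_pos"],st["force"],st["finger_gap"])
p,d,C=shot("wrist","w3")
```

```text
[ 0.42218655 -0.19206561  0.02935567] [-0.61793975 -0.30253405  0.02356144] 0.05089462585050191
```

View pics/w3.png

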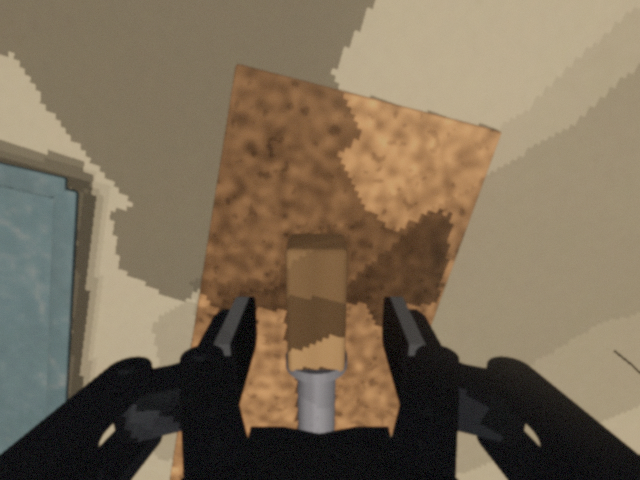

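Handle at (317,305) lies centred and parallel between the jaws (fingers at 240 and 400). Close and lift.

Emit:
{"api": "play_rows", "payload": {"targets": [[0,0,0,0,0,0,0],[0,0,0,0,0,0,0],[0,0,0,0,0,0,0],[0,0,0,0,0,0,0],[0,0,0,0,0,0,0],[0,0,0,0,0,0,0],[0,0,0,0,0,0,0],[0,0,0,0,0,0,0]], "newtons": 70}}

```text
time_s: 5.25
eef_pos: [0.4221, -0.1921, 0.0293]
tcp_rot: [0.701, -0.1, 0.699, 0.099]
force: [-2.3, 1.0, 11.7]
finger_gap: 0.0206
```

Emit:
{"api": "play_rows", "payload": {"targets": [[-4,0,0,0,0,0,0],[-8,0,0,0,0,0,0],[-12,0,0,0,0,0,0],[-12,0,0,0,0,0,0],[-12,0,0,0,0,0,0]]}}

```text
time_s: 5.75
eef_pos: [0.4216, -0.1917, 0.1487]
tcp_rot: [0.701, -0.1, 0.699, 0.099]
force: [-0.6, 0.5, -1.3]
finger_gap: 0.02
```

Run:
```python
from h import *
st=state();print(st["eef_pos"],st["force"],st["finger_gap"])
p,d,C=shot("wrist","w4");np.savez("w4.npz",p=p,d=d,R=C[1],t=C[2])
```

```text
[ 0.42155534 -0.19174467  0.14870752] [-0.57531212  0.49384712 -1.34065171] 0.020018329437103143
```

View pics/w4.png

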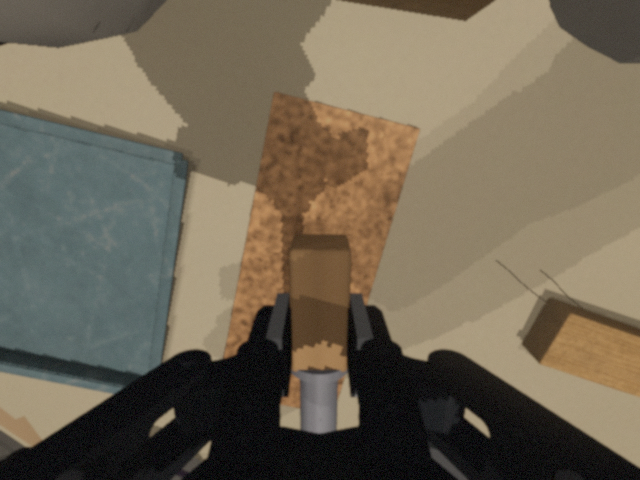

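Run:
```python
from h import *
z=np.load("w4.npz");C=(camera_params("wrist"),z["R"],z["t"]);W=cloud(C,z["d"])
for v in (255,270,290,310,330,350,365): print(v,np.round(W[v,[305,320,335]],4).tolist())
print(np.round(W[[380,395,410],320],4))
# side camera view
p,d,Cs=shot("side","s1"); st=state(); 
tz=q2R(st["tcp_rot"])[:,2]; tip=st["eef_pos"]+[0,0,-.0153]+tz*.107; print(tip,proj(Cs,tip))
```

```text
255 [[0.3933, -0.2044, 0.1443], [0.3917, -0.1994, 0.1446], [0.3902, -0.1945, 0.1449]]
270 [[0.3985, -0.203, 0.1447], [0.3967, -0.198, 0.1454], [0.3955, -0.1929, 0.1448]]
290 [[0.4057, -0.2009, 0.145], [0.4039, -0.1959, 0.1457], [0.4027, -0.1907, 0.145]]
310 [[0.4131, -0.1989, 0.1454], [0.4121, -0.1935, 0.1444], [0.4099, -0.1885, 0.1457]]
330 [[0.4216, -0.1965, 0.1443], [0.4195, -0.1914, 0.1453], [0.4182, -0.186, 0.1449]]
350 [[0.4288, -0.1945, 0.1459], [0.4279, -0.1889, 0.1448], [0.4263, -0.1835, 0.1448]]
365 [[0.4354, -0.1926, 0.1453], [0.4342, -0.1871, 0.1447], [0.4325, -0.1816, 0.1449]]
[[ 0.4382 -0.1859  0.148 ]
 [ 0.449  -0.1828  0.1425]
 [ 0.4567 -0.1805  0.1417]]
[ 0.52348635 -0.16134311  0.1316829 ] [364.96182696 241.59447036]
```

Run:
```python
import cv2
p=cv2.imread("pics/s1.png"); cv2.imwrite("pics/s1c.png",cv2.resize(p[150:350,280:480],(800,800))[:600])
```

```text
(no output)
```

View pics/s1c.png

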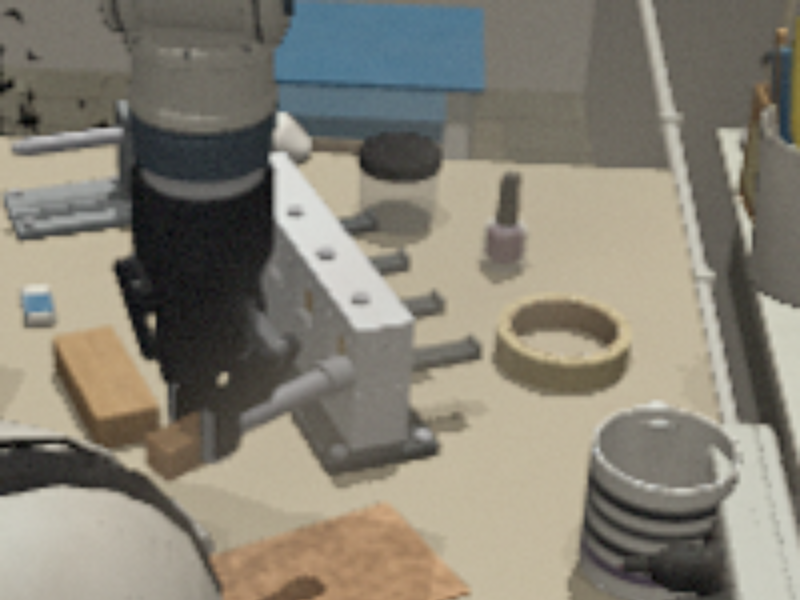

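Run:
```python
from h import *
z=np.load("w1.npz");C=(camera_params("wrist"),z["R"],z["t"]);p=z["p"]
O=np.array([.5843,.0396]);
def bore(k,O,yaw,corner=False):
    a=np.radians(yaw);x=np.array([np.cos(a),np.sin(a)]);y=np.array([-x[1],x[0]])
    return x,y,np.r_[O+y*(.093-.062*k),.07]
hsv=cv2.cvtColor(p,cv2.COLOR_BGR2HSV); m=((hsv[...,0]>8)&(hsv[...,0]<28)&(hsv[...,1]>110)).astype(np.uint8); m[:222]=0;m[252:]=0
n,l,s,c=cv2.connectedComponentsWithStats(m)
for i in range(1,n):
    if s[i][4]>200: print(s[i],c[i])
for k in range(4):
    x,y,b=bore(k,O,-5.77); cs=[b+np.r_[y*sy*.0135,sz*.0135] for sy in(-1,1) for sz in (-1,1)]
    print(k,proj(C,b),np.round(proj(C,np.array(cs)),1).tolist())
# lateral est: back-project column limits at sleeve depth & opening
```

```text
[202 226  30  22 593] [216.65092749 236.56323777]
[272 226  30  22 610] [286.6852459  236.61639344]
[413 226  29  21 493] [426.86409736 235.95740365]
0 [427.60014673 233.14527474] [[410.5, 220.0], [414.0, 246.9], [440.7, 219.9], [445.4, 246.8]]
1 [356.84259812 233.22940305] [[341.0, 220.0], [341.9, 247.0], [371.2, 220.0], [373.3, 246.9]]
2 [286.08092938 233.31353626] [[271.6, 220.1], [269.8, 247.1], [301.8, 220.1], [301.2, 247.0]]
3 [215.31514014 233.39767438] [[202.1, 220.2], [197.6, 247.1], [232.3, 220.2], [229.0, 247.1]]
```

```bash
cat > car.py <<'E'
from h import *
O=np.array([.5843,.0396]); YAW=-5.77
a=np.radians(YAW);cx=np.array([np.cos(a),np.sin(a)]);cy=np.array([-cx[1],cx[0]])
def cp(x,y,z): return np.r_[O+cx*x+cy*y,z]
BY=[.093,.031,-.031,-.093]
def cinv(P): P=np.asarray(P); return np.r_[(P[:2]-O)@cx,(P[:2]-O)@cy,P[2]]
RC=down(np.radians(YAW+90))
E
python3 - <<'E'
from car import *
print(rel(cp(-.135,BY[3],.12),RC)); print(cp(-.135,BY[3],.12))
E
```

```text
(array([ 2.71, 14.02,  6.15]), array([ 2.196e+01, -1.000e-02, -4.000e-02]))
[ 0.44063419 -0.03935654  0.12      ]
```

Emit:
{"api": "play_rows", "payload": {"targets": [[2.7,14,6.1,22,0,0,0],[2.7,14,6.1,22,0,0,0],[2.7,14,6.1,22,0,0,0],[2.7,14,6.1,22,0,0,0],[2.7,14,6.1,22,0,0,0],[2.7,14,6.1,22,0,0,0],[2.7,14,6.1,22,0,0,0]]}}

```text
time_s: 6.55
eef_pos: [0.4407, -0.0407, 0.1203]
tcp_rot: [0.706, 0.036, 0.706, -0.036]
force: [0.2, -0.2, -0.8]
finger_gap: 0.0207
```

Run:
```python
from car import *
print(rel(cp(-.127,BY[3],.0847),RC),state()["force"])
```

```text
(array([3.56, 0.13, 0.78]), array([-0.06, -0.  ,  0.01])) [ 0.21918959 -0.18893878 -0.7697698 ]
```

Emit:
{"api": "play_rows", "payload": {"targets": [[3.5,0.1,0.8,0,0,0,0],[3.5,0.1,0.8,0,0,0,0],[3.5,0.1,0.8,0,0,0,0],[3.5,0.1,0.8,0,0,0,0]]}}

```text
time_s: 6.95
eef_pos: [0.4491, -0.0405, 0.0867]
tcp_rot: [0.707, 0.036, 0.706, -0.036]
force: [0.1, 0.7, -2.0]
finger_gap: 0.0204
```

Run:
```python
from car import *
st=state();print(cinv(st["eef_pos"]),q2R(st["tcp_rot"])[:,2])
pt,dt,Ct=shot("top","t2"); ps,ds,Cs=shot("side","s2")
a=cv2.resize(pt[180:260,300:400],(800,640),interpolation=cv2.INTER_CUBIC)[:600]; cv2.imwrite("pics/t2c.png",a)
a=cv2.resize(ps[180:280,320:420],(600,600),interpolation=cv2.INTER_CUBIC); cv2.imwrite("pics/s2c.png",a)
print(proj(Ct,cp(0,BY[3],.07)),proj(Ct,cp(.02,BY[3],.112)),proj(Cs,cp(0,BY[3],.07)),proj(Cs,cp(-.02,BY[3],.07)))
```

```text
[-0.12644606 -0.09331148  0.08672503] [ 0.99478354 -0.10199746  0.00149062]
[333.1501435  209.93370426] [334.24010939 196.74647489] [362.92014209 236.09132984] [355.78574979 237.33868635]
```

View pics/t2c.png

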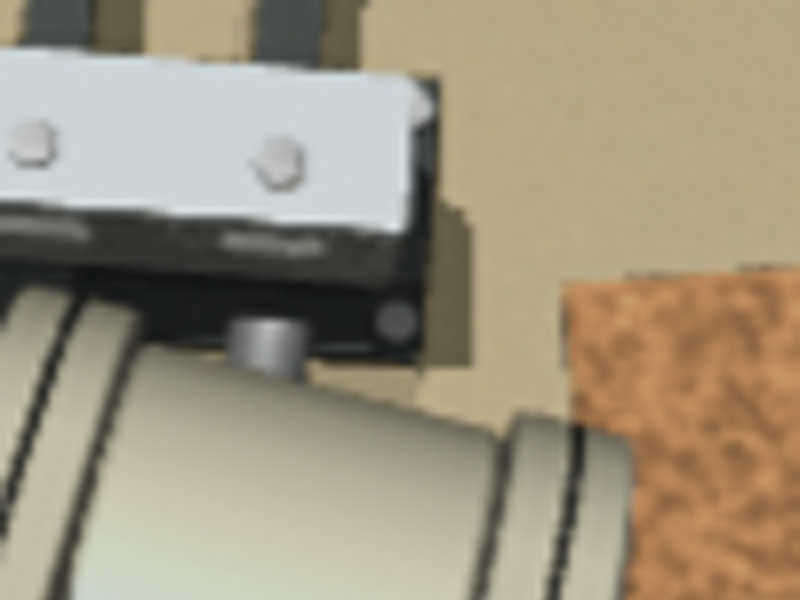

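View pics/s2c.png

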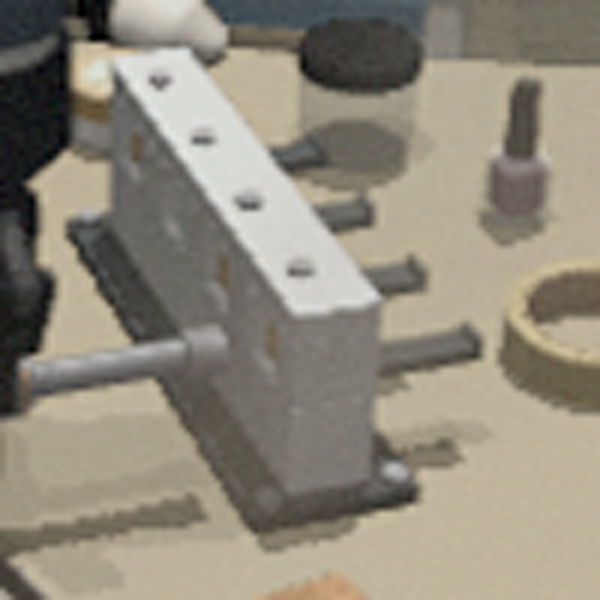

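Run:
```python
from car import *
Ct=campose("top")
for X in (-.0194,0,.02):
    q=proj(Ct,cp(X,-.0933,.072 if X<.01 else .112)); print(q,(q-[300,180])*8)
print((proj(Ct,np.array([cp(0,-.126,.108),cp(.04,-.126,.108),cp(0,.126,.108),cp(.04,.126,.108)]))))
p=cv2.imread("pics/t2.png"); cv2.imwrite("pics/t2d.png",cv2.resize(p[150:240,215:365],(800,480),interpolation=cv2.INTER_CUBIC))
```

```text
[332.58918408 219.00565388] [260.7134726  312.04523103]
[333.30832096 209.79398592] [266.46656768 238.35188739]
[334.38992366 196.75791249] [275.11938931 134.06329991]
[[349.88562096 208.21726011]
 [351.35741566 188.5639327 ]
 [224.87154963 198.61720717]
 [226.80767944 179.10652706]]
```

View pics/t2d.png

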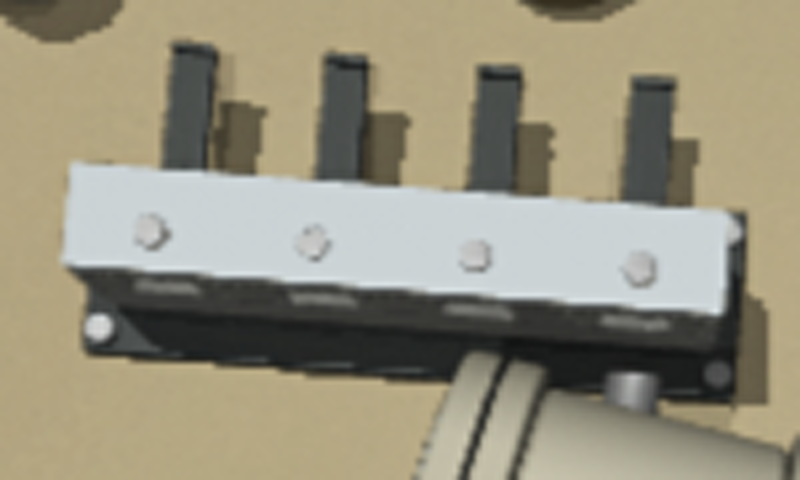

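Emit:
{"api": "play_rows", "payload": {"targets": [[0.2,0,0,0,0,0,0],[0.2,0,0.6,0,0,0,0],[0.2,0,1.2,0,0,0,0],[0.2,0,1.8,0,0,0,0],[0.2,0,2.2,0,0,0,0],[0.2,0,2.2,0,0,0,0]]}}

```text
time_s: 7.65
eef_pos: [0.4716, -0.0423, 0.0837]
tcp_rot: [0.707, 0.036, 0.706, -0.036]
force: [0.2, 0.4, -1.2]
finger_gap: 0.0202
```

Run:
```python
from car import *
st=state();print(cinv(st["eef_pos"]),q2R(st["tcp_rot"])[:,2],st["force"])
```

```text
[-0.10393361 -0.0928009   0.08373777] [ 0.99487737 -0.10108338  0.00107777] [ 0.22227998  0.38826646 -1.17803799]
```

Emit:
{"api": "play_rows", "payload": {"targets": [[0,0,0.4,0,0,0,0],[0,0,0.8,0,0,0,0],[0,0,1.2,0,0,0,0],[0,0,1.6,0,0,0,0],[0,0,2.0,0,0,0,0]]}}

```text
time_s: 8.15
eef_pos: [0.4881, -0.0436, 0.0831]
tcp_rot: [0.704, 0.036, 0.708, -0.036]
force: [-12.5, 1.2, 2.4]
finger_gap: 0.0205
```

Emit:
{"api": "play_rows", "payload": {"targets": [[0,0,0.4,0,0,0,0],[0,0,0.8,0,0,0,0],[0,0,1.2,0,0,0,0],[0,0,1.6,0,0,0,0],[0,0,2.0,0,0,0,0],[0,0,2.4,0,0,0,0],[0,0,2.7,0,0,0,0],[0,0,2.7,0,0,0,0],[0,0,2.7,0,0,0,0]]}}

```text
time_s: 9.05
eef_pos: [0.5177, -0.0469, 0.0839]
tcp_rot: [0.707, 0.036, 0.706, -0.036]
force: [0.1, 0.1, -2.1]
finger_gap: 0.0204
```

Run:
```python
from car import *
st=state();print(cinv(st["eef_pos"]),q2R(st["tcp_rot"])[:,2],st["force"])
ps,ds,Cs=shot("side","s3");pt,dt,Ct=shot("top","t3")
cv2.imwrite("pics/s3c.png",np.hstack([cv2.resize(ps[180:280,320:420],(400,400),interpolation=cv2.INTER_CUBIC),cv2.resize(pt[150:250,290:390],(400,400),interpolation=cv2.INTER_CUBIC)]))
```

```text
[-0.05758132 -0.09279518  0.08388278] [ 0.99487299 -0.1011272   0.00101233] [ 0.11193602  0.06314248 -2.14650524]
```

View pics/s3c.png

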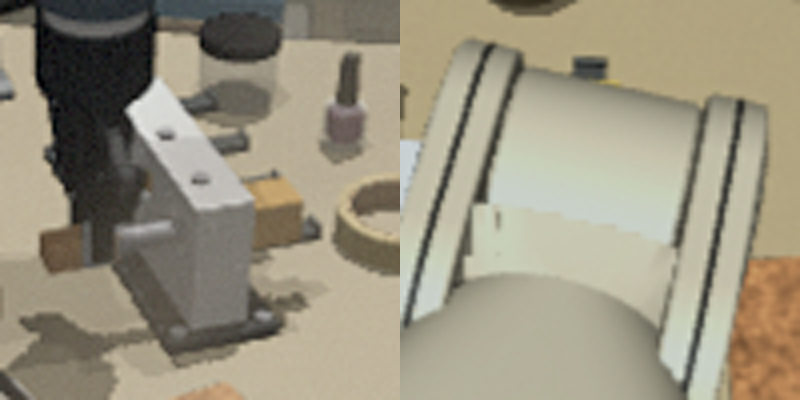

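Emit:
{"api": "play_rows", "payload": {"targets": [[0,0,-1.5,0,0,0,0],[0,0,-3.5,0,0,0,0],[0,0,-5.5,0,0,0,0],[0,0,-7,0,0,0,0],[0,0,-7,0,0,0,0],[0,3,-7,0,0,0,0],[0,6.2,-7,0,0,0,0],[0,6.2,-7,0,0,0,0],[0,6.2,-7,0,0,0,0],[0,6.2,-7,0,0,0,0]]}}

```text
time_s: 10.15
eef_pos: [0.4547, 0.0214, 0.0838]
tcp_rot: [0.707, 0.036, 0.706, -0.036]
force: [-0.1, -0.7, 0.1]
finger_gap: 0.0206
```

Run:
```python
from car import *
st=state();print(cinv(st["eef_pos"]),q2R(st["tcp_rot"])[:,2],st["force"])
ps,ds,Cs=shot("side","s4");pt,dt,Ct=shot("top","t4")
cv2.imwrite("pics/s4c.png",np.hstack([cv2.resize(ps[180:280,320:420],(400,400),interpolation=cv2.INTER_CUBIC),cv2.resize(pt[150:250,270:370],(400,400),interpolation=cv2.INTER_CUBIC)]))
```

```text
[-0.12712321 -0.03111645  0.08381775] [ 0.99485939 -0.10125821  0.00125673] [-0.13878995 -0.68625451  0.0714159 ]
```

View pics/s4c.png

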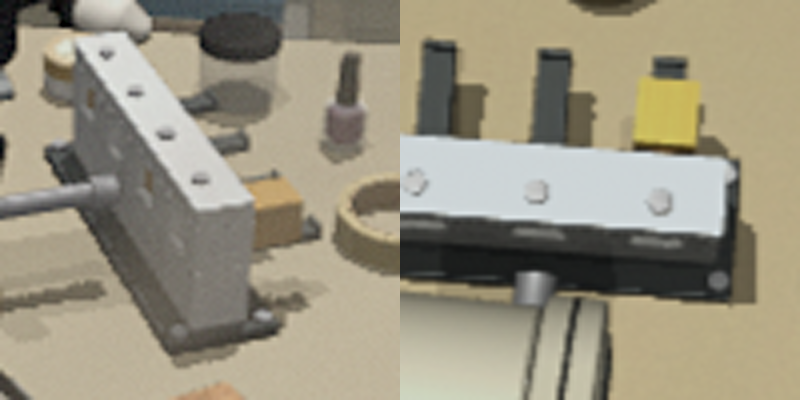

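Emit:
{"api": "play_rows", "payload": {"targets": [[0,0,0.7,0,0,0,0],[0,0,1.4,0,0,0,0],[0,0,2.1,0,0,0,0],[0,0,2.6,0,0,0,0],[0,0,3.0,0,0,0,0],[0,0,3.4,0,0,0,0]]}}

```text
time_s: 10.85
eef_pos: [0.4855, 0.0187, 0.083]
tcp_rot: [0.704, 0.036, 0.708, -0.036]
force: [-12.9, 1.8, 3.3]
finger_gap: 0.0205
```

Emit:
{"api": "play_rows", "payload": {"targets": [[0,0,0.4,0,0,0,0],[0,0,0.8,0,0,0,0],[0,0,1.2,0,0,0,0],[0,0,1.6,0,0,0,0],[0,0,2.0,0,0,0,0],[0,0,2.4,0,0,0,0],[0,0,2.8,0,0,0,0],[0,0,3.2,0,0,0,0],[0,0,3.6,0,0,0,0],[0,0,3.6,0,0,0,0],[0,0,3.6,0,0,0,0]]}}

```text
time_s: 11.95
eef_pos: [0.5241, 0.0147, 0.0839]
tcp_rot: [0.707, 0.036, 0.706, -0.036]
force: [-0.0, 0.4, -1.2]
finger_gap: 0.02
```

Run:
```python
from car import *
st=state();print(cinv(st["eef_pos"]),q2R(st["tcp_rot"])[:,2],st["force"])
```

```text
[-0.0574433  -0.03080345  0.08387666] [ 0.99486614 -0.10119326  0.00113234] [-0.01436842  0.39418068 -1.16127608]
```

Emit:
{"api": "play_rows", "payload": {"targets": [[0,0,-1.5,0,0,0,0],[0,0,-3.5,0,0,0,0],[0,0,-5.5,0,0,0,0],[0,0,-7,0,0,0,0],[0,0,-7,0,0,0,0],[0,3,-7,0,0,0,0],[0,6.2,-7,0,0,0,0],[0,9.3,-7,0,0,0,0],[0,12.4,-7,0,0,0,0],[0,12.4,-7,0,0,0,0],[0,12.4,-7,0,0,0,0],[0,12.4,-7,0,0,0,0]]}}

```text
time_s: 13.15
eef_pos: [0.4671, 0.1447, 0.0837]
tcp_rot: [0.707, 0.036, 0.706, -0.036]
force: [-0.5, 0.2, -1.0]
finger_gap: 0.0203
```

Run:
```python
from car import *
st=state();print(cinv(st["eef_pos"]),q2R(st["tcp_rot"])[:,2],st["force"])
ps,ds,Cs=shot("side","s5");pt,dt,Ct=shot("top","t5")
cv2.imwrite("pics/s5c.png",np.hstack([cv2.resize(ps[160:260,310:410],(400,400),interpolation=cv2.INTER_CUBIC),cv2.resize(pt[150:250,220:320],(400,400),interpolation=cv2.INTER_CUBIC)]))
```

```text
[-0.12716974  0.0928289   0.08374415] [ 0.99483569 -0.10149288  0.00106834] [-0.52419629  0.18053433 -1.03800657]
```

View pics/s5c.png

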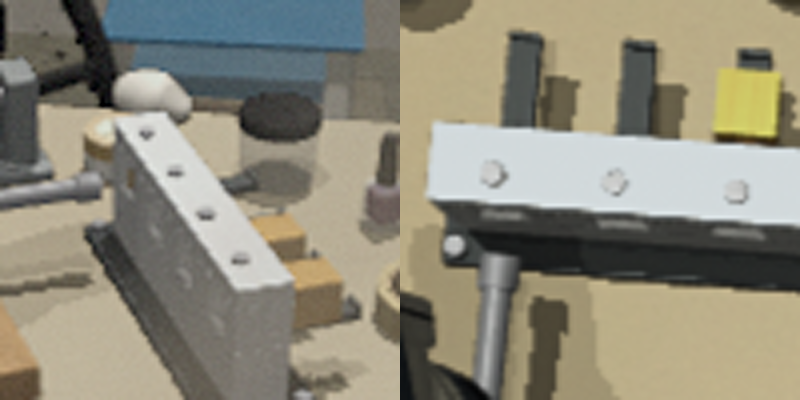

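Emit:
{"api": "play_rows", "payload": {"targets": [[0,0,0.7,0,0,0,0],[0,0,1.4,0,0,0,0],[0,0,2.1,0,0,0,0],[0,0,2.6,0,0,0,0],[0,0,3.0,0,0,0,0],[0,0,3.4,0,0,0,0]]}}

```text
time_s: 13.85
eef_pos: [0.498, 0.1418, 0.083]
tcp_rot: [0.704, 0.036, 0.708, -0.036]
force: [-14.1, 1.1, 4.3]
finger_gap: 0.0204
```

Emit:
{"api": "play_rows", "payload": {"targets": [[0,0,0.4,0,0,0,0],[0,0,0.8,0,0,0,0],[0,0,1.2,0,0,0,0],[0,0,1.6,0,0,0,0],[0,0,2.0,0,0,0,0],[0,0,2.4,0,0,0,0],[0,0,2.8,0,0,0,0],[0,0,3.2,0,0,0,0],[0,0,3.6,0,0,0,0],[0,0,3.6,0,0,0,0],[0,0,3.6,0,0,0,0]]}}

```text
time_s: 14.95
eef_pos: [0.5366, 0.1381, 0.0839]
tcp_rot: [0.707, 0.036, 0.706, -0.036]
force: [-1.4, -0.2, -0.7]
finger_gap: 0.0206
```

Emit:
{"api": "play_rows", "payload": {"targets": [[0,0,-1.5,0,0,0,0],[0,0,-3.5,0,0,0,0],[0,0,-5.5,0,0,0,0],[0,0,-7,0,0,0,0],[0,0,-8,0,0,0,0],[-4,0,-8,0,0,0,0],[-8,0,-8,0,0,0,0],[-8,0,-8,0,0,0,0],[-8,0,-8,0,0,0,0]]}}

```text
time_s: 15.85
eef_pos: [0.4573, 0.1463, 0.1644]
tcp_rot: [0.707, 0.036, 0.705, -0.036]
force: [-0.1, 0.8, -2.6]
finger_gap: 0.0203
```

Run:
```python
from car import *
st=state();print(cinv(st["eef_pos"]),st["force"])
ps,ds,Cs=shot("side","s6");pt,dt,Ct=shot("top","t6"); np.savez("t6.npz",p=pt,d=dt)
cv2.imwrite("pics/s6c.png",np.hstack([cv2.resize(ps[160:260,310:410],(400,400),interpolation=cv2.INTER_CUBIC),cv2.resize(pt[150:250,220:320],(400,400),interpolation=cv2.INTER_CUBIC)]))
```

```text
[-0.13705033  0.09337544  0.16443673] [-0.07379266  0.7610569  -2.59233333]
```

View pics/s6c.png

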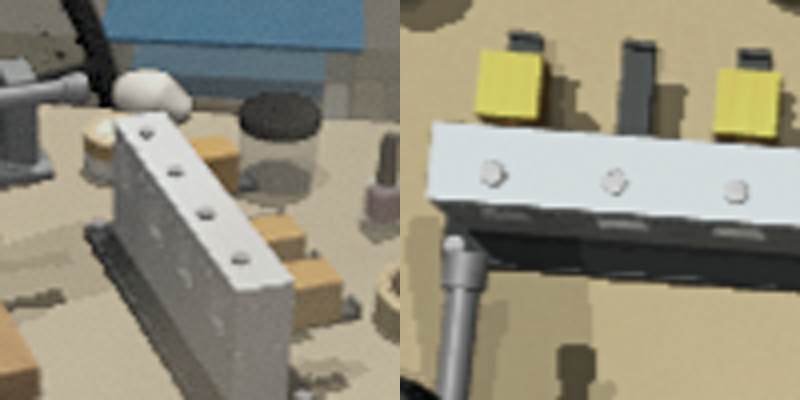

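View pics/t6.png

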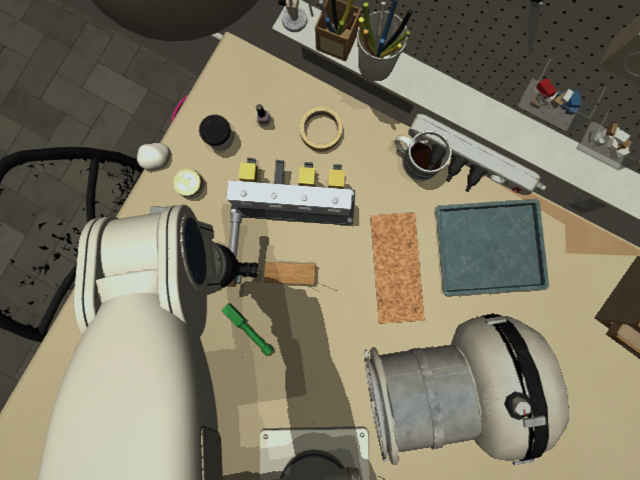

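Run:
```python
from car import *
z=np.load("t6.npz");C=campose("top");p=z["p"];v,u=np.mgrid[:480,:640]
hsv=cv2.cvtColor(p,cv2.COLOR_BGR2HSV); mm=((hsv[...,0]<16)&(hsv[...,1]>100)&(v>200)&(v<330)&(u>360)&(u<435)).astype(np.uint8)
mm=cv2.morphologyEx(mm,cv2.MORPH_OPEN,np.ones((3,3)));mm=cv2.morphologyEx(mm,cv2.MORPH_CLOSE,np.ones((9,9))); vv,uu=np.nonzero(mm); Q=onz(C,uu,vv,0.003)[:,:2]
print("mat",cv2.minAreaRect((Q*1000).astype(np.float32)))
print(rel([.435,-.18,.16],down(np.radians(104))))
```

```text
mat ((455.25140380859375, -191.79940795898438), (237.48626708984375, 98.73912048339844), 2.8065736293792725)
(array([  0.3 , -32.66,   1.18]), array([-19.82,  -0.02,   0.02]))
```

Run:
```python
from car import *
print(rel([.425,-.196,.16],down(np.radians(100))))
```

```text
(array([  0.3 , -34.35,   0.35]), array([-15.82,  -0.02,   0.03]))
```

Emit:
{"api": "play_rows", "payload": {"targets": [[0.3,-34.3,0.3,-15.8,0,0,0],[0.3,-34.3,0.3,-15.8,0,0,0],[0.3,-34.3,0.3,-15.8,0,0,0],[0.3,-34.3,0.3,-15.8,0,0,0],[0.3,-34.3,0.3,-15.8,0,0,0],[0.3,-34.3,0.3,-15.8,0,0,0],[0.3,-34.3,0.3,-15.8,0,0,0],[0.3,-34.3,0.3,-15.8,0,0,0],[0.3,-34.3,0.3,-15.8,0,0,0],[0.3,-34.3,0.3,-15.8,0,0,0]]}}

```text
time_s: 16.95
eef_pos: [0.4246, -0.1944, 0.1599]
tcp_rot: [0.704, -0.061, 0.705, 0.062]
force: [-0.2, 0.3, -0.5]
finger_gap: 0.0204
```

Run:
```python
from car import *
st=state();print(st["eef_pos"]);print(rel([.425,-.196,.030],down(np.radians(100))))
```

```text
[ 0.4246191  -0.19437966  0.15989887]
(array([12.99, -0.19,  0.02]), array([-0.01, -0.03, -0.08]))
```

Emit:
{"api": "play_rows", "payload": {"targets": [[4,-0.2,0,0,0,0,0],[8,-0.2,0,0,0,0,0],[11,-0.2,0,0,0,0,0],[12,-0.2,0,0,0,0,0],[12.6,-0.2,0,0,0,0,0],[13,-0.2,0,0,0,0,0],[13,-0.2,0,0,0,0,0],[13,-0.2,0,0,0,0,0]]}}

```text
time_s: 17.75
eef_pos: [0.4261, -0.1976, 0.0318]
tcp_rot: [0.705, -0.062, 0.704, 0.061]
force: [-0.6, 1.0, -0.8]
finger_gap: 0.0206
```

Emit:
{"api": "play_rows", "payload": {"targets": [[0.15,0,0,0,0,0,0],[0.15,0,0,0,0,0,0],[0.15,0,0,0,0,0,0],[0.15,0,0,0,0,0,0]]}}

```text
time_s: 18.15
eef_pos: [0.4256, -0.1974, 0.0295]
tcp_rot: [0.705, -0.062, 0.704, 0.061]
force: [0.2, 0.7, -1.2]
finger_gap: 0.0204
```

Emit:
{"api": "play_rows", "payload": {"targets": [[0,0,0,0,0,0,0.2],[0,0,0,0,0,0,0.5],[0,0,0,0,0,0,0.6],[0,0,0,0,0,0,0.6],[0,0,0,0,0,0,0.6],[-5,0,0,0,0,0,0.6],[-10,0,0,0,0,0,0.6],[-16,0,0,0,0,0,0.6],[-18,0,0,0,0,0,0.6],[-18,0,0,0,0,0,0.6]]}}

```text
time_s: 19.15
eef_pos: [0.4268, -0.1982, 0.2136]
tcp_rot: [0.707, -0.063, 0.702, 0.06]
force: [0.9, 0.3, -0.5]
finger_gap: 0.0511
```

Run:
```python
from car import *
st=state();print(st["eef_pos"],st["finger_gap"])
p,d,C=shot("wrist","w7")
# next: view over sleeves: hover above mid of sleeve bore2
print(rel(cp(.0,-.062,.25),RC))
```

```text
[ 0.42681386 -0.19822368  0.21360632] 0.05109297900141278
(array([-3.87, 14.65, 18.04]), array([15.76,  0.24,  0.16]))
```

View pics/w7.png

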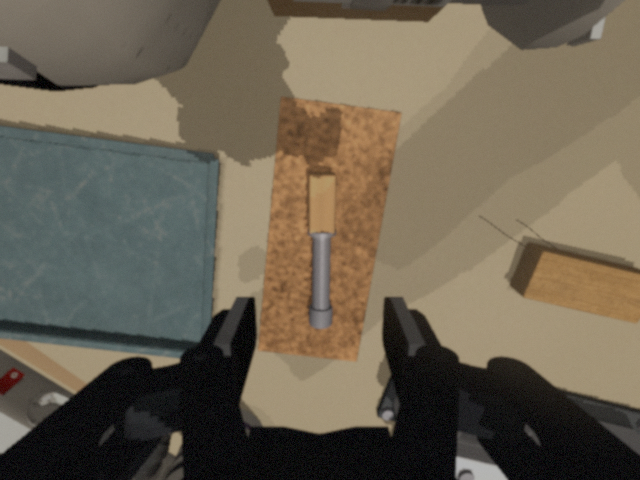

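Emit:
{"api": "play_rows", "payload": {"targets": [[-3.9,14.6,19,15.8,0,0,0.6],[-3.9,14.6,19,15.8,0,0,0.6],[-3.9,14.6,19,15.8,0,0,0.6],[-3.9,14.6,19,15.8,0,0,0.6],[-3.9,14.6,19,15.8,0,0,0.6],[-3.9,14.6,19,15.8,0,0,0.6],[-3.9,14.6,19,15.8,0,0,0.6],[-3.9,14.6,19,15.8,0,0,0.6]]}}

```text
time_s: 20.0
eef_pos: [0.5863, -0.021, 0.247]
tcp_rot: [0.706, 0.036, 0.707, -0.036]
force: [-0.5, -0.3, 0.0]
finger_gap: 0.0514
```

Run:
```python
from car import *
st=state();print(st["eef_pos"],cinv(st["eef_pos"]))
p,d,C=shot("wrist","w8"); np.savez("w8.npz",p=p,d=d,R=C[1],t=C[2])
for k in (0,2,3): print(k,proj(C,cp(.067,BY[k],.086)))
```

```text
[ 0.5862584  -0.02099105  0.24703582] [ 0.00804002 -0.06008718  0.24703582]
0 [507.55543729 296.7325922 ]
2 [354.03756462 296.92006901]
3 [277.26083194 297.01382915]
```

View pics/w8.png

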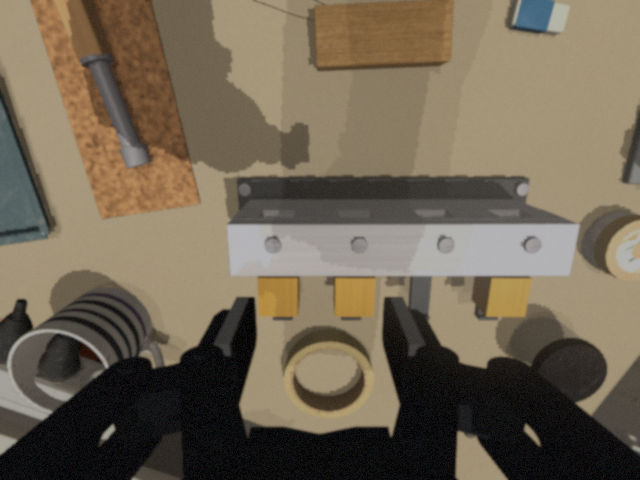

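Run:
```python
from car import *
print(rel(cp(.067,BY[3],.14),RC),rel(cp(.067,BY[3],.075),RC))
```

```text
(array([10.75, -3.24,  5.92]), array([-0.09, -0.05,  0.01])) (array([17.25, -3.24,  5.92]), array([-0.09, -0.05,  0.01]))
```

Emit:
{"api": "play_rows", "payload": {"targets": [[0,-3.2,5.9,0,0,0,0.52],[0,-3.2,5.9,0,0,0,0.52],[5,-3.2,5.9,0,0,0,0.52],[10,-3.2,5.9,0,0,0,0.52],[10.8,-3.2,5.9,0,0,0,0.52],[10.8,-3.2,5.9,0,0,0,0.52]]}}

```text
time_s: 20.65
eef_pos: [0.6415, -0.0593, 0.14]
tcp_rot: [0.706, 0.036, 0.707, -0.036]
force: [0.8, -0.3, 0.6]
finger_gap: 0.0444
```

Run:
```python
from car import *
print(state()["finger_gap"],rel(cp(.067,BY[3],.075),RC))
p,d,C=shot("wrist","w9")
```

```text
0.04442659540242841 (array([ 6.5 , -0.04,  0.03]), array([-0.13, -0.11, -0.01]))
```

View pics/w9.png

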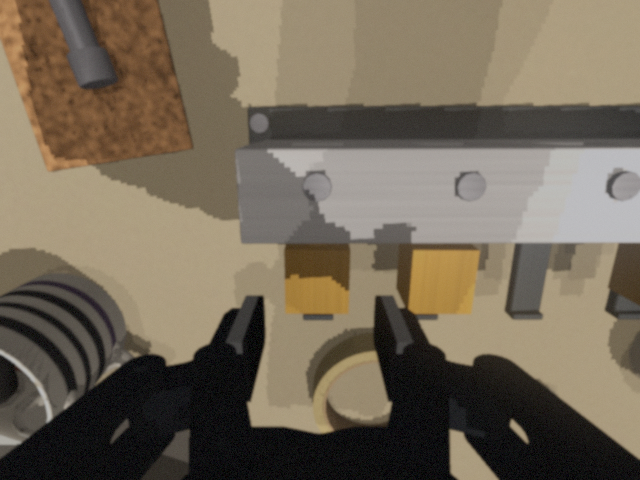

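Emit:
{"api": "play_rows", "payload": {"targets": [[3,0,0,0,0,0,0.52],[5,0,0,0,0,0,0.52],[6.5,0,0,0,0,0,0.52],[6.5,0,0,0,0,0,0.52],[6.5,0,0,0,0,0,0.52]], "newtons": 40}}

```text
time_s: 21.2
eef_pos: [0.6439, -0.0588, 0.0782]
tcp_rot: [0.708, 0.036, 0.705, -0.036]
force: [-0.1, -0.1, 0.6]
finger_gap: 0.0441
```

Run:
```python
from car import *
st=state();print(cinv(st["eef_pos"]),st["force"])
p,d,C=shot("wrist","w10");p,d,C=shot("side","s10")
```

```text
[ 0.06921633 -0.09186229  0.07815811] [-0.10838828 -0.07559197  0.60120567]
```

View pics/w10.png

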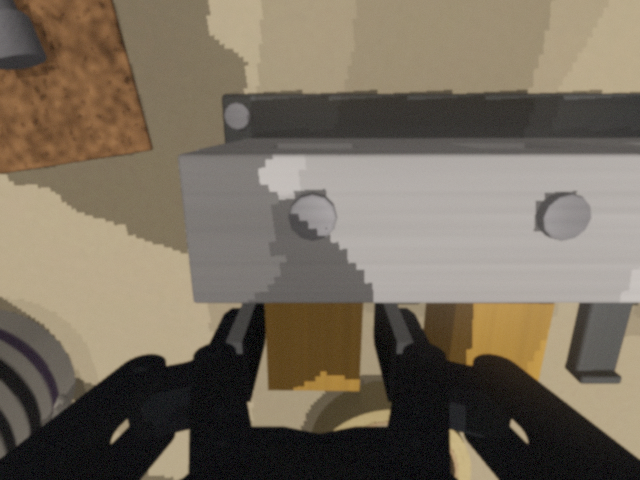

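Emit:
{"api": "play_rows", "payload": {"targets": [[0.3,0,-0.2,0,0,0,0.52],[0.3,0,-0.2,0,0,0,0.52],[0.3,0,-0.2,0,0,0,0],[0.3,0,-0.2,0,0,0,0],[0.3,0,-0.2,0,0,0,0],[0.3,0,-0.2,0,0,0,0],[0.3,0,-0.2,0,0,0,0],[0.3,0,-0.2,0,0,0,0]], "newtons": 40}}

```text
time_s: 22.1
eef_pos: [0.6409, -0.0582, 0.0729]
tcp_rot: [0.707, 0.036, 0.706, -0.036]
force: [-1.8, -0.1, 5.3]
finger_gap: 0.0318
```

Run:
```python
from car import *
st=state();print(cinv(st["eef_pos"]),st["force"],st["finger_gap"])
```

```text
[ 0.066111   -0.09163742  0.07291249] [-1.76890574 -0.13077984  5.33776619] 0.031766921055388225
```

Emit:
{"api": "play_rows", "payload": {"targets": [[-2,0,0,0,0,0,0],[-5,0,0,0,0,0,0],[-9,0,0,0,0,0,0],[-12,0,0,0,0,0,0],[-12,0,0,0,0,0,0]]}}

```text
time_s: 22.6
eef_pos: [0.6422, -0.0585, 0.1969]
tcp_rot: [0.709, 0.035, 0.703, -0.036]
force: [-0.2, 0.1, -0.6]
finger_gap: 0.0313
```

Run:
```python
from car import *
st=state();print(st["eef_pos"],st["force"],st["finger_gap"])
p,d,C=shot("wrist","w11");np.savez("w11.npz",p=p,d=d,R=C[1],t=C[2])
pt,dt,Ct=shot("top","t11");np.savez("t11.npz",p=pt,d=dt); ps,ds,Cs=shot("side","s11");np.savez("s11.npz",p=ps,d=ds)
W=cloud(Ct,dt);v,u=np.mgrid[:480,:640]
cv2.imwrite("pics/t11c.png",cv2.resize(pt[190:280,140:230],(600,600),interpolation=cv2.INTER_CUBIC))
cv2.imwrite("pics/s11c.png",cv2.resize(ps[165:225,270:350],(800,600),interpolation=cv2.INTER_CUBIC))
for v0 in range(222,270,4):
    row=[(uu,round(float(W[v0,uu,2]),3)) for uu in range(148,195) if W[v0,uu,2]>0.045]; print(v0,row)
```

```text
[ 0.64221063 -0.05845148  0.19689865] [-0.21889999  0.08050234 -0.56542967] 0.03134837020970382
222 [(158, 0.07), (159, 0.074), (160, 0.073), (161, 0.072), (162, 0.072), (163, 0.073), (164, 0.07), (165, 0.069), (173, 0.047), (174, 0.047)]
226 [(158, 0.071), (159, 0.07), (160, 0.072), (161, 0.07), (162, 0.07), (163, 0.071), (164, 0.067), (165, 0.063)]
230 [(157, 0.071), (158, 0.071), (159, 0.072), (160, 0.074), (161, 0.072), (162, 0.071), (163, 0.069), (164, 0.066)]
234 [(157, 0.069), (158, 0.072), (159, 0.073), (160, 0.068), (161, 0.072), (162, 0.071), (163, 0.069)]
238 [(156, 0.07), (157, 0.074), (158, 0.075), (159, 0.072), (160, 0.073), (161, 0.071), (162, 0.066), (163, 0.066)]
242 [(156, 0.071), (157, 0.072), (158, 0.07), (159, 0.073), (160, 0.071), (161, 0.072), (162, 0.069), (170, 0.993)]
246 [(155, 0.069), (156, 0.071), (157, 0.073), (158, 0.072), (159, 0.072), (160, 0.07), (161, 0.066), (162, 0.066)]
250 [(155, 0.07), (156, 0.072), (157, 0.076), (158, 0.071), (159, 0.072), (160, 0.07), (161, 0.066)]
254 [(154, 0.069), (155, 0.072), (156, 0.074), (157, 0.071), (158, 0.071), (159, 0.07), (160, 0.068), (161, 0.068), (185, 0.993)]
258 [(154, 0.067), (155, 0.07), (156, 0.073), (157, 0.07), (158, 0.072), (159, 0.066), (160, 0.065)]
262 [(155, 0.072), (156, 0.068), (157, 0.07), (158, 0.067)]
266 []
```

View pics/w11.png

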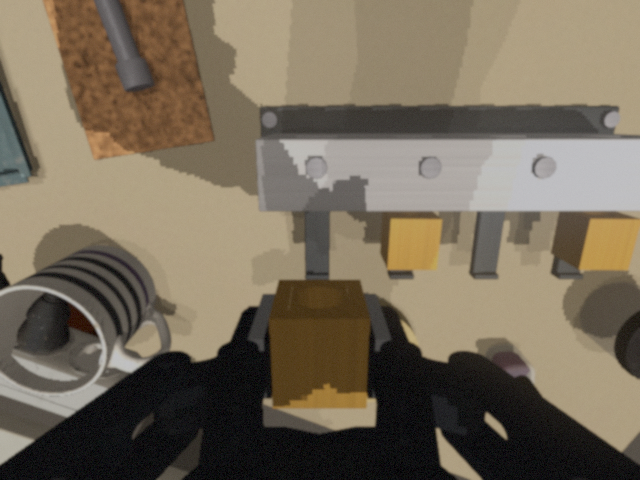

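View pics/t11c.png

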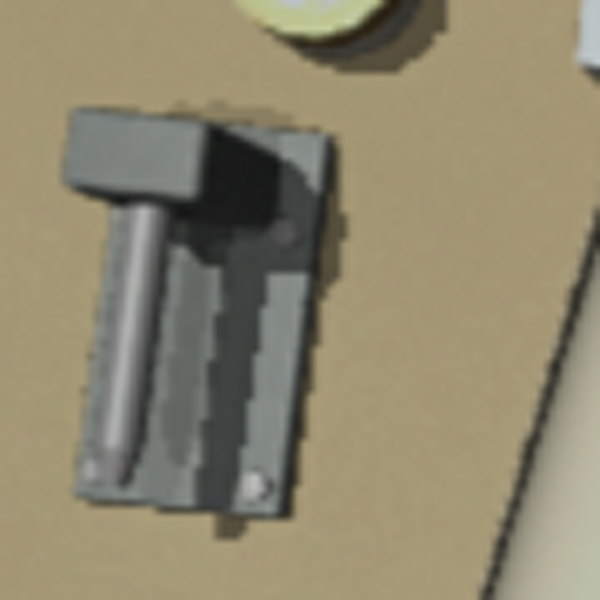

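View pics/s11c.png

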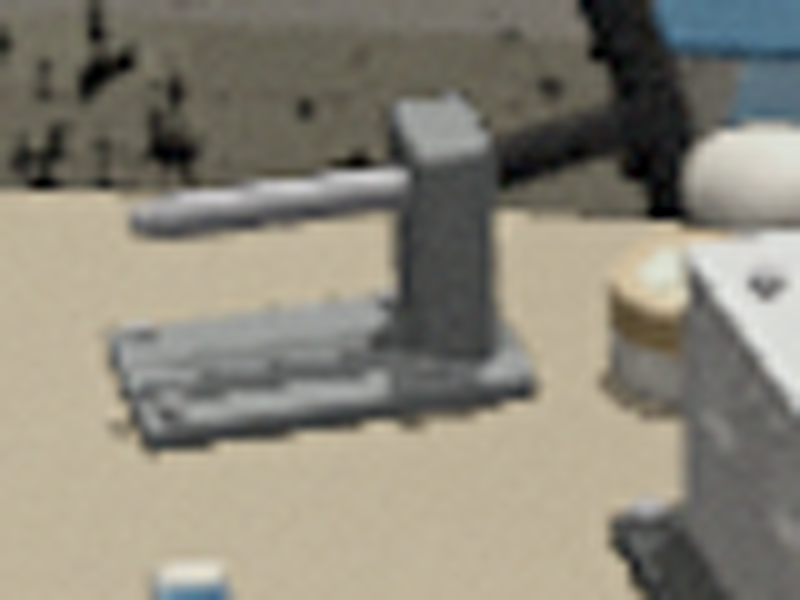

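```bash
cat > pin.py <<'E'
from h import *
def pinaxis(C,d,rows=True,box=None,zr=(.055,.082)):
    W=cloud(C,d);u0,u1,v0,v1=box
    m=(W[...,2]>zr[0])&(W[...,2]<zr[1])&(d>0); mm=np.zeros_like(m); mm[v0:v1,u0:u1]=m[v0:v1,u0:u1]
    pts=[]
    for v in range(v0,v1):
        c=np.nonzero(mm[v])[0]
        if len(c)>3: pts.append((c.mean(),v,len(c)))
    return np.array(pts)
E
python3 - <<'E'
from pin import *
z=np.load("t11.npz");C=campose("top")
P=pinaxis(C,z["d"],box=(148,180,224,268)); print(len(P),P[-6:])
P=P[:-6]
X=onz(C,P[:,0],P[:,1],.065)[:,:2]; l=cv2.fitLine(X.astype(np.float32),cv2.DIST_HUBER,0,.01,.01).ravel(); print(l,"yaw",np.degrees(np.arctan2(l[1],l[0])),X[0],X[-1])
p=z["p"]; W=cloud(C,z["d"])
# post top
v,u=np.mgrid[:480,:640]; m=(W[...,2]>.078)&(W[...,2]<.095)&(u>140)&(u<185)&(v>195)&(v<230); print(cv2.minAreaRect((W[m][:,:2]*1000).astype(np.float32)),np.median(W[m][:,2]))
E
```

```text
39 [[157.  257.    7. ]
 [157.  258.    7. ]
 [157.  259.    7. ]
 [156.5 260.    6. ]
 [157.  261.    5. ]
 [156.5 262.    4. ]]
[ 0.99256015 -0.12175533  0.52056605  0.31264147] yaw -6.993418 [0.55422765 0.30845155] [0.4870236  0.31618762]
((575.5562744140625, 305.2159118652344), (44.56241989135742, 26.604724884033203), 84.19944763183594) 0.08556281372063035
```

Run:
```python
from car import *
print(rel([.565,.307,.2],down(np.radians(84.0))))
```

```text
(array([ -0.85,  35.55, -11.18]), array([ 0.19, -0.02, -0.  ]))
```

Emit:
{"api": "play_rows", "payload": {"targets": [[-0.8,35.5,-11.2,0,0,0,0],[-0.8,35.5,-11.2,0,0,0,0],[-0.8,35.5,-11.2,0,0,0,0],[-0.8,35.5,-11.2,0,0,0,0],[-0.8,35.5,-11.2,0,0,0,0],[-0.8,35.5,-11.2,0,0,0,0],[-0.8,35.5,-11.2,0,0,0,0],[-0.8,35.5,-11.2,0,0,0,0],[-0.8,35.5,-11.2,0,0,0,0],[-0.8,35.5,-11.2,0,0,0,0],[-0.8,35.5,-11.2,0,0,0,0],[-0.8,35.5,-11.2,0,0,0,0]]}}

```text
time_s: 23.95
eef_pos: [0.5655, 0.305, 0.2]
tcp_rot: [0.706, 0.036, 0.706, -0.037]
force: [-0.6, -0.5, -1.3]
finger_gap: 0.0317
```

Run:
```python
from pin import *
st=state();print(st["eef_pos"],st["finger_gap"],np.round(q2R(st["tcp_rot"])[:,2],4))
p,d,C=shot("wrist","w12");np.savez("w12.npz",p=p,d=d,R=C[1],t=C[2])
print(proj(C,[[.5627,.3065,.065],[.4732,.3156,.065]]))
```

```text
[0.5655214  0.30500784 0.19996338] 0.03173132844664728 [ 9.947e-01 -1.030e-01  5.000e-04]
[[319.57310518 231.36560295]
 [319.34682459  92.89416174]]
```

View pics/w12.png

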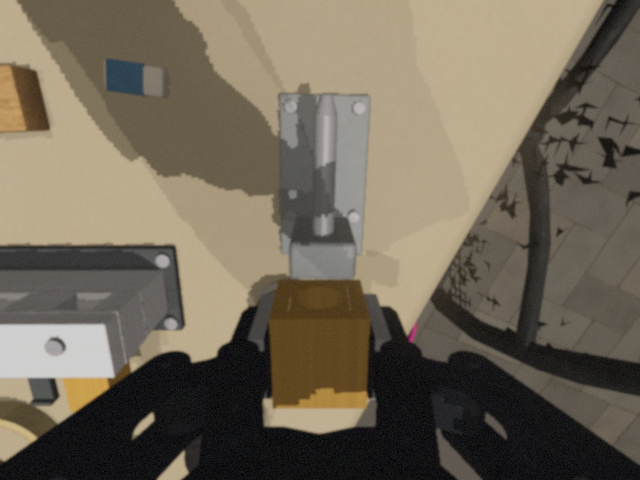

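Run:
```python
from pin import *
z=np.load("w12.npz");C=(camera_params("wrist"),z["R"],z["t"])
P=pinaxis(C,z["d"],box=(300,350,90,232),zr=(.05,.082)); print(P[::12])
P=P[14:-14] if len(P)>60 else P
X=onz(C,P[:,0],P[:,1],.065)[:,:2]; l=cv2.fitLine(X.astype(np.float32),cv2.DIST_HUBER,0,.01,.01).ravel(); l[:2]*=np.sign(l[0]); print(l,"yaw",np.degrees(np.arctan2(l[1],l[0])),X[0],X[-1])
W=cloud(C,z["d"]);v,u=np.mgrid[:480,:640]; m=(W[...,2]>.078)&(W[...,2]<.095)&(u>285)&(u<360)&(v>230)&(v<280); r=cv2.minAreaRect((W[m][:,:2]*1000).astype(np.float32));print(r)
a=cv2.resize(z["p"][80:290,270:380],(418,798))[:600*2:1];cv2.imwrite("pics/c12.png",cv2.resize(z["p"][85:285,270:380],(330,600),interpolation=cv2.INTER_CUBIC))
```

```text
[[326.          96.          13.        ]
 [325.55555556 108.          18.        ]
 [325.13043478 120.          23.        ]
 [325.         132.          23.        ]
 [325.         144.          23.        ]
 [325.         156.          23.        ]
 [324.5        168.          22.        ]
 [324.         180.          23.        ]
 [323.5        192.          22.        ]
 [323.5        204.          22.        ]
 [323.5        216.          22.        ]
 [316.90625    228.          32.        ]]
[ 0.9924314  -0.12280016  0.5151207   0.31471905] yaw -7.0537353 [0.48371377 0.31875055] [0.55278684 0.31023605]
((577.0498657226562, 307.1968994140625), (43.4239387512207, 26.218774795532227), 83.08300018310547)
```

View pics/c12.png

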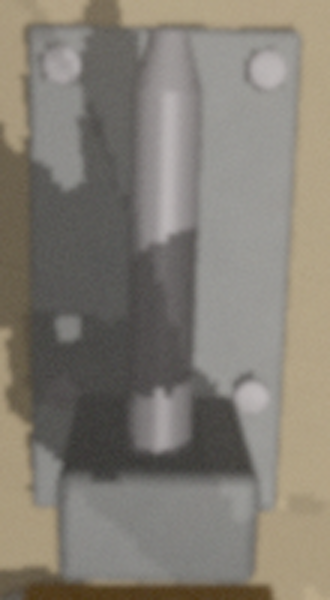

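```bash
cat > pinp.py <<'E'
from h import *
PYAW=-7.05; pa=np.radians(PYAW); px=np.array([np.cos(pa),np.sin(pa)]); py=np.array([-px[1],px[0]])
ROOT=np.array([.5634,.3076])
def pp(x,y,z): return np.r_[ROOT+px*x+py*y,z]   # x=0 root, -0.09 tip
def pinv(P): P=np.asarray(P); return np.r_[(P[:2]-ROOT)@px,(P[:2]-ROOT)@py,P[2]]
RP=down(np.radians(PYAW+90))
E
python3 - <<'E'
from pinp import *
z=np.load("w12.npz");C=(camera_params("wrist"),z["R"],z["t"]);W=cloud(C,z["d"])
st=state();R0=q2R(st["tcp_rot"])
for v in (290,300,310,320,340,360,380,400): print(v,np.round(((W[v,[285,320,355]]-st["eef_pos"])@R0)*1000,1).tolist())
print(rel(pp(-.09-.035,0,.14),RP),pinv(st["eef_pos"]))
E
```

```text
290 [[8.4, -11.8, -16.0], [11.0, 1.1, -14.8], [8.6, 14.0, -15.9]]
300 [[1.5, -11.3, -15.3], [11.7, 1.1, -10.4], [0.4, 13.2, -15.8]]
310 [[-8.0, -10.5, -16.3], [-7.8, 1.0, -16.2], [-8.3, 12.4, -16.5]]
320 [[-12.9, -10.1, -15.3], [-13.0, 1.0, -15.4], [-13.1, 12.0, -15.5]]
340 [[-13.8, -10.2, -8.7], [-13.7, 1.0, -8.6], [-13.8, 12.1, -8.7]]
360 [[-13.0, -10.4, -0.8], [-13.1, 1.0, -0.9], [-13.9, 12.3, -1.4]]
380 [[-12.8, -10.7, 7.0], [-12.9, 1.0, 7.0], [-13.7, 12.6, 6.4]]
400 [[-13.3, -10.8, 14.6], [-13.4, 1.0, 14.6], [-13.0, 12.8, 14.8]]
(array([  6.  ,   0.48, -12.74]), array([1.14, 0.04, 0.02])) [ 0.00243783 -0.0022226   0.20013082]
```

Emit:
{"api": "play_rows", "payload": {"targets": [[0,0.5,-5,1.1,0,0,0],[0,0.5,-10,1.1,0,0,0],[2,0.5,-12.7,1.1,0,0,0],[6,0.5,-12.7,1.1,0,0,0],[6,0.5,-12.7,1.1,0,0,0],[6,0.5,-12.7,1.1,0,0,0]]}}

```text
time_s: 24.6
eef_pos: [0.4398, 0.3237, 0.1408]
tcp_rot: [0.706, 0.043, 0.706, -0.043]
force: [1.0, -0.7, -0.3]
finger_gap: 0.0312
```

Run:
```python
from pinp import *
st=state();print(pinv(st["eef_pos"]));print(rel(pp(-.09-.035,0,.0678),RP))
```

```text
[-0.12459269  0.00079935  0.14079377]
(array([ 7.3 , -0.08, -0.04]), array([0.09, 0.03, 0.03]))
```

Emit:
{"api": "play_rows", "payload": {"targets": [[3,-0.1,0,0,0,0,0],[6,-0.1,0,0,0,0,0],[7.3,-0.1,0,0,0,0,0],[7.3,-0.1,0,0,0,0,0],[7.3,-0.1,0,0,0,0,0],[7.3,-0.1,0,0,0,0,0]]}}

```text
time_s: 25.2
eef_pos: [0.4406, 0.3235, 0.0689]
tcp_rot: [0.707, 0.043, 0.705, -0.042]
force: [0.2, -0.2, -0.3]
finger_gap: 0.0315
```

Run:
```python
from pinp import *
st=state();print(pinv(st["eef_pos"]));print(rel(pp(-.09-.035,0,.0678),RP))
pt,dt,Ct=shot("top","t13"); ps,ds,Cs=shot("side","s13")
cv2.imwrite("pics/c13.png",np.hstack([cv2.resize(ps[170:230,260:320],(400,400),interpolation=cv2.INTER_CUBIC),cv2.resize(pt[200:300,120:220],(400,400),interpolation=cv2.INTER_CUBIC)]))
```

```text
[-0.12378893  0.00074083  0.06892639]
(array([ 0.11, -0.07, -0.12]), array([ 0.11,  0.18, -0.08]))
```

View pics/c13.png

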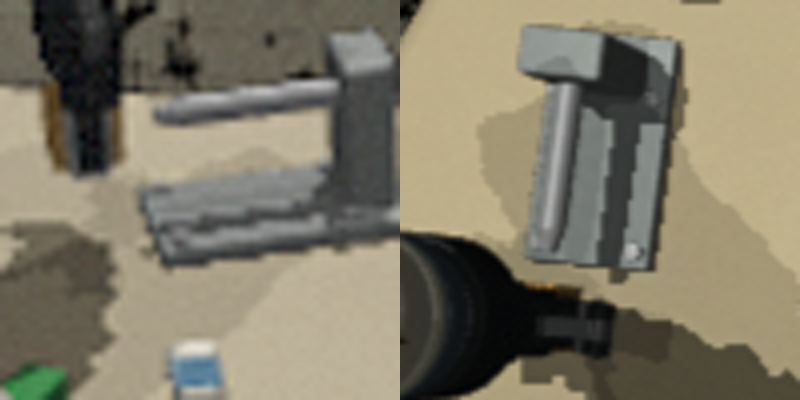

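Emit:
{"api": "play_rows", "payload": {"targets": [[0.1,-0.1,0.6,0,0,0,0],[0.1,-0.1,1.2,0,0,0,0],[0.1,-0.1,1.8,0,0,0,0],[0.1,-0.1,2.2,0,0,0,0],[0.1,-0.1,2.6,0,0,0,0],[0.1,-0.1,2.6,0,0,0,0]]}}

```text
time_s: 25.9
eef_pos: [0.4656, 0.3189, 0.0661]
tcp_rot: [0.706, 0.043, 0.705, -0.043]
force: [0.1, -0.2, -0.5]
finger_gap: 0.0311
```

Run:
```python
from pinp import *
st=state();print(pinv(st["eef_pos"]),np.round(q2R(st["tcp_rot"])[:,2],4),st["force"],st["wrist_torque"])
```

```text
[-0.09847476 -0.0007476   0.06614794] [ 0.9927 -0.1207  0.0011] [ 0.05245694 -0.20039933 -0.47857766] [ 0.01030833 -0.00771958  0.00858688]
```

Emit:
{"api": "play_rows", "payload": {"targets": [[-0.1,0.1,0,0,0,0,0],[-0.1,0.1,0.4,0,0,0,0],[-0.1,0.1,0.8,0,0,0,0],[-0.1,0.1,1.2,0,0,0,0],[-0.1,0.1,1.2,0,0,0,0]]}}

```text
time_s: 26.4
eef_pos: [0.4777, 0.3185, 0.0672]
tcp_rot: [0.706, 0.043, 0.705, -0.043]
force: [-0.3, 0.2, -0.3]
finger_gap: 0.0311
```

Run:
```python
from pinp import *
st=state();print(pinv(st["eef_pos"]),np.round(q2R(st["tcp_rot"])[:,2],4),st["force"],st["wrist_torque"])
```

```text
[-0.0864217   0.00032698  0.06722381] [ 0.9927 -0.1206  0.0013] [-0.32567823  0.23290165 -0.34688931] [0.06777314 0.01601166 0.00072043]
```

Emit:
{"api": "play_rows", "payload": {"targets": [[0,0,0.6,0,0,0,0],[0,0,1.2,0,0,0,0],[0,0,1.8,0,0,0,0],[0,0,2.4,0,0,0,0],[0,0,3.0,0,0,0,0],[0,0,3.0,0,0,0,0]]}}

```text
time_s: 27.0
eef_pos: [0.5077, 0.3149, 0.0672]
tcp_rot: [0.706, 0.043, 0.705, -0.043]
force: [0.4, 0.1, -0.5]
finger_gap: 0.0314
```

Run:
```python
from pinp import *
st=state();print(pinv(st["eef_pos"]),np.round(q2R(st["tcp_rot"])[:,2],4),st["force"],st["wrist_torque"])
```

```text
[-0.05612251  0.00037543  0.06719258] [ 0.9927 -0.1208  0.0014] [ 0.39240931  0.13825532 -0.49866174] [ 0.01856341  0.0086311  -0.01281484]
```

Sliding freely. Continue towards the root.

Emit:
{"api": "play_rows", "payload": {"targets": [[0,0,0.6,0,0,0,0],[0,0,1.2,0,0,0,0],[0,0,1.8,0,0,0,0],[0,0,2.4,0,0,0,0],[0,0,3.0,0,0,0,0],[0,0,3.3,0,0,0,0],[0,0,3.6,0,0,0,0],[0,0,3.6,0,0,0,0]]}}

```text
time_s: 27.8
eef_pos: [0.5428, 0.3106, 0.0672]
tcp_rot: [0.706, 0.043, 0.705, -0.043]
force: [-0.1, 0.1, -0.8]
finger_gap: 0.0314
```

Run:
```python
from pinp import *
st=state();print(pinv(st["eef_pos"]),np.round(q2R(st["tcp_rot"])[:,2],4),st["force"],st["wrist_torque"])
```

```text
[-0.02077141  0.00044558  0.06723437] [ 0.9927 -0.1204  0.001 ] [-0.05185793  0.12634894 -0.79067914] [0.05276089 0.01810802 0.02727734]
```

Emit:
{"api": "play_rows", "payload": {"targets": [[0,0,0.15,0,0,0,0],[0,0,0.3,0,0,0,0],[0,0,0.3,0,0,0,0]]}}

```text
time_s: 28.1
eef_pos: [0.5456, 0.3103, 0.0674]
tcp_rot: [0.706, 0.043, 0.705, -0.043]
force: [0.0, 0.7, -0.7]
finger_gap: 0.0317
```

Emit:
{"api": "play_rows", "payload": {"targets": [[0,0,0,0,0,0,0.3],[0,0,0,0,0,0,0.52],[0,0,0,0,0,0,0.52],[0,0,0,0,0,0,0.52],[-3,0,0,0,0,0,0.52],[-8,0,0,0,0,0,0.52],[-13,0,0,0,0,0,0.52],[-13,0,0,0,0,0,0.52],[-13,0,0,0,0,0,0.52]]}}

```text
time_s: 29.0
eef_pos: [0.5458, 0.3105, 0.1988]
tcp_rot: [0.707, 0.043, 0.705, -0.042]
force: [-0.1, -0.5, 0.6]
finger_gap: 0.0447
```

Run:
```python
from pinp import *
from car import cp,RC,BY
st=state();print(pinv(st["eef_pos"]),st["force"],st["finger_gap"])
p,d,C=shot("wrist","w14"); ps,ds,Cs=shot("side","s14")
cv2.imwrite("pics/c14.png",np.hstack([cv2.resize(ps[160:220,270:330],(400,400),interpolation=cv2.INTER_CUBIC),cv2.resize(p[40:480,100:540],(400,400))]))
print(rel(cp(.066,BY[0],.19),RC))
```

```text
[-0.01781965  0.00075406  0.19875513] [-0.06646391 -0.4699071   0.61240059] 0.044704359276412045
(array([  0.63, -16.95,  13.58]), array([-1.14, -0.03,  0.05]))
```

View pics/c14.png

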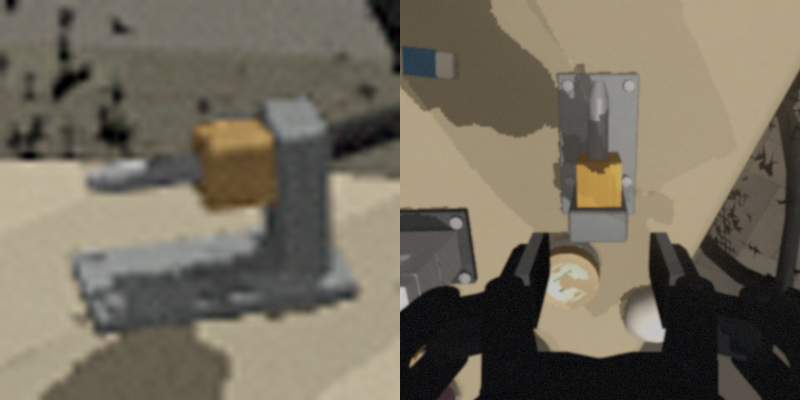

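Emit:
{"api": "play_rows", "payload": {"targets": [[0.6,-17,13.6,-1.1,0,0,0.52],[0.6,-17,13.6,-1.1,0,0,0.52],[0.6,-17,13.6,-1.1,0,0,0.52],[0.6,-17,13.6,-1.1,0,0,0.52],[0.6,-17,13.6,-1.1,0,0,0.52],[0.6,-17,13.6,-1.1,0,0,0.52],[0.6,-17,13.6,-1.1,0,0,0.52],[5.5,-17,13.6,-1.1,0,0,0.52],[5.5,-17,13.6,-1.1,0,0,0.52]]}}

```text
time_s: 30.0
eef_pos: [0.6561, 0.1267, 0.1369]
tcp_rot: [0.703, 0.035, 0.709, -0.036]
force: [-0.9, -1.1, -0.0]
finger_gap: 0.0446
```

Run:
```python
from car import *
print(state()["finger_gap"],rel(cp(.066,BY[0],.075),RC))
p,d,C=shot("wrist","w15")
```

```text
0.04459960794235341 (array([ 6.19, -0.08,  0.38]), array([ 0.07, -0.51,  0.09]))
```

View pics/w15.png

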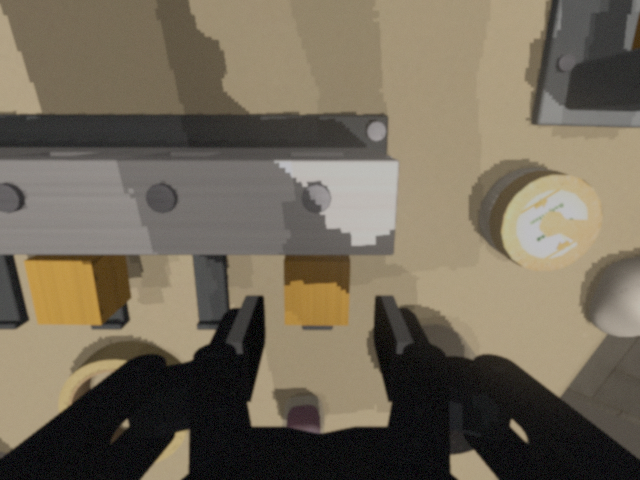

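Run:
```python
from car import *
z=np.load("t6.npz");C=campose("top");W=cloud(C,z["d"])
for (u,v) in [(215,130),(200,130),(230,130),(215,145),(263,113),(152,155)]: print(np.round(W[v,u],3))
```

```text
[0.755 0.196 0.062]
[0.756 0.228 0.062]
[0.758 0.166 0.051]
[0.727 0.2   0.049]
[0.794 0.094 0.051]
[0.712 0.342 0.035]
```

Emit:
{"api": "play_rows", "payload": {"targets": [[3,0,0.3,0,-0.5,0,0.52],[5,0,0.3,0,-0.5,0,0.52],[6.2,0,0.3,0,-0.5,0,0.52],[6.2,0,0.3,0,-0.5,0,0.52],[6.2,0,0.3,0,-0.5,0,0.52]]}}

```text
time_s: 30.55
eef_pos: [0.6636, 0.1254, 0.082]
tcp_rot: [0.71, 0.035, 0.702, -0.036]
force: [-0.6, -0.0, 0.7]
finger_gap: 0.0442
```

Run:
```python
from car import *
st=state();print(cinv(st["eef_pos"]),rel(cp(.066,BY[0],.073),RC),st["force"])
```

```text
[0.07028194 0.09330562 0.08204151] (array([ 0.9 , -0.03, -0.44]), array([-0.  ,  0.64, -0.01])) [-0.5938635  -0.03206347  0.72832619]
```

Emit:
{"api": "play_rows", "payload": {"targets": [[0,0,0,0,0,0,0.52],[0,0,0,0,0,0,0.52],[0,0,0,0,0,0,0.52]]}}

```text
time_s: 30.85
eef_pos: [0.6633, 0.1249, 0.0813]
tcp_rot: [0.71, 0.036, 0.702, -0.036]
force: [-0.8, -0.5, -0.7]
finger_gap: 0.0443
```

Run:
```python
from car import *
st=state();print(cinv(st["eef_pos"]),rel(cp(.066,BY[0],.073),RC),st["force"])
```

```text
[0.0700553  0.09280091 0.08127021] (array([ 0.82,  0.02, -0.41]), array([-0.04,  0.61, -0.  ])) [-0.75568908 -0.48144419 -0.68581172]
```

Emit:
{"api": "play_rows", "payload": {"targets": [[0.8,0,-0.4,0,0.6,0,0.52],[0.8,0,-0.4,0,0.6,0,0.52],[0.8,0,-0.4,0,0.6,0,0.52],[0.8,0,-0.4,0,0.6,0,0.52]]}}

```text
time_s: 31.25
eef_pos: [0.6592, 0.1252, 0.0723]
tcp_rot: [0.706, 0.036, 0.707, -0.036]
force: [-0.4, 0.3, 0.7]
finger_gap: 0.0443
```

Run:
```python
from car import *
st=state();print(cinv(st["eef_pos"]),rel(cp(.066,BY[0],.073),RC),st["force"])
p,d,C=shot("wrist","w16")
```

```text
[0.06589698 0.09271658 0.07234104] (array([-0.07,  0.03,  0.01]), array([-0.04, -0.05,  0.01])) [-0.36354486  0.31140984  0.67625441]
```

View pics/w16.png

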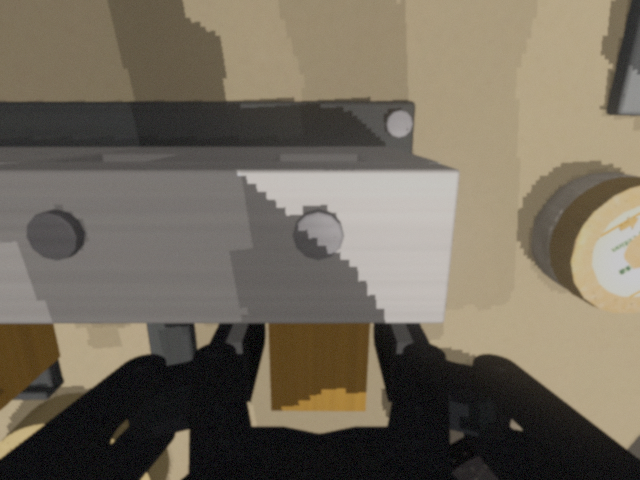

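Sleeve (270–368) sits between the fingers (245/398). Close and lift.

Emit:
{"api": "play_rows", "payload": {"targets": [[0,0,0,0,0,0,0],[0,0,0,0,0,0,0],[0,0,0,0,0,0,0],[0,0,0,0,0,0,0],[0,0,0,0,0,0,0],[0,0,0,0,0,0,0]], "newtons": 40}}

```text
time_s: 31.9
eef_pos: [0.6593, 0.1252, 0.0727]
tcp_rot: [0.706, 0.036, 0.706, -0.036]
force: [0.4, -0.3, 2.2]
finger_gap: 0.0315
```

Emit:
{"api": "play_rows", "payload": {"targets": [[-2,0,0,0,0,0,0],[-5,0,0,0,0,0,0],[-9,0,0,0,0,0,0],[-12,0,0,0,0,0,0],[-12,0,0,0,0,0,0],[-12,0,0,0,0,0,0]]}}

```text
time_s: 32.5
eef_pos: [0.6592, 0.1253, 0.1923]
tcp_rot: [0.706, 0.036, 0.706, -0.036]
force: [-0.0, 0.4, -2.1]
finger_gap: 0.0315
```

Run:
```python
from pinp import *
st=state();p,d,C=shot("wrist","w17");W=cloud(C,d);R0=q2R(st["tcp_rot"])
for v in (290,310,320,360,400): print(v,np.round(((W[v,[285,320,355]]-st["eef_pos"])@R0)*1000,1).tolist())
print(st["finger_gap"],rel(pp(-.125,0,.15),RP),pinv(st["eef_pos"]))
```

```text
290 [[9.6, -11.9, -15.4], [10.6, 1.1, -14.9], [9.2, 14.1, -15.6]]
310 [[-6.3, -10.6, -15.3], [-7.1, 1.1, -15.8], [-6.3, 12.7, -15.3]]
320 [[-14.1, -9.9, -15.9], [-13.2, 1.1, -15.4], [-14.6, 12.0, -16.2]]
360 [[-13.3, -10.3, -0.9], [-14.4, 1.1, -1.6], [-13.5, 12.5, -1.0]]
400 [[-13.2, -10.8, 14.8], [-13.5, 1.1, 14.6], [-14.1, 12.8, 14.1]]
0.03148906329102476 (array([  4.18,  17.45, -23.82]), array([ 1.24, -0.14,  0.02])) [ 0.11744356 -0.16917706  0.19234925]
```

View pics/w17.png

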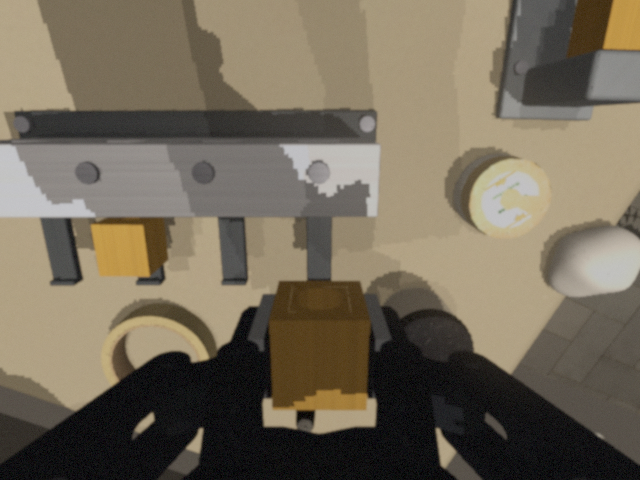

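Emit:
{"api": "play_rows", "payload": {"targets": [[0,17.4,-23.8,1.2,0,0,0],[0,17.4,-23.8,1.2,0,0,0],[0,17.4,-23.8,1.2,0,0,0],[0,17.4,-23.8,1.2,0,0,0],[0,17.4,-23.8,1.2,0,0,0],[0,17.4,-23.8,1.2,0,0,0],[0,17.4,-23.8,1.2,0,0,0],[0,17.4,-23.8,1.2,0,0,0],[4.2,17.4,-23.8,1.2,0,0,0],[8,17.4,-23.8,1.2,0,0,0],[8,17.4,-23.8,1.2,0,0,0],[8,17.4,-23.8,1.2,0,0,0]]}}

```text
time_s: 33.75
eef_pos: [0.4405, 0.3217, 0.1124]
tcp_rot: [0.705, 0.043, 0.707, -0.044]
force: [0.4, 0.3, -0.5]
finger_gap: 0.0316
```

Run:
```python
from pinp import *
st=state();print(pinv(st["eef_pos"]));print(rel(pp(-.09-.035,0,.0677),RP))
```

```text
[-0.12370377 -0.00112422  0.11240218]
(array([ 4.47,  0.12, -0.12]), array([-0.04, -0.14,  0.08]))
```

Emit:
{"api": "play_rows", "payload": {"targets": [[2,0.1,-0.1,0,0,0,0],[4.5,0.1,-0.1,0,0,0,0],[4.5,0.1,-0.1,0,0,0,0],[4.5,0.1,-0.1,0,0,0,0],[4.5,0.1,-0.1,0,0,0,0],[4.5,0.1,-0.1,0,0,0,0]]}}

```text
time_s: 34.35
eef_pos: [0.4399, 0.3239, 0.0691]
tcp_rot: [0.706, 0.044, 0.705, -0.043]
force: [0.3, -0.1, -0.5]
finger_gap: 0.0314
```

Run:
```python
from pinp import *
st=state();print(pinv(st["eef_pos"]));print(rel(pp(-.09-.035,0,.0677),RP))
```

```text
[-0.12452409  0.00103127  0.06913911]
(array([ 0.14, -0.1 , -0.05]), array([ 0.03,  0.07, -0.07]))
```

Emit:
{"api": "play_rows", "payload": {"targets": [[0.1,-0.1,0.6,0,0,0,0],[0.1,-0.1,1.2,0,0,0,0],[0.1,-0.1,1.8,0,0,0,0],[0.1,-0.1,2.2,0,0,0,0],[0.1,-0.1,2.6,0,0,0,0],[0.1,-0.1,2.6,0,0,0,0]]}}

```text
time_s: 34.95
eef_pos: [0.4654, 0.3193, 0.0664]
tcp_rot: [0.706, 0.043, 0.706, -0.043]
force: [-0.1, 0.5, -0.1]
finger_gap: 0.0314
```

Run:
```python
from pinp import *
st=state();print(pinv(st["eef_pos"]),np.round(q2R(st["tcp_rot"])[:,2],4),st["force"],st["wrist_torque"])
```

```text
[-0.09869811 -0.0004118   0.0664468 ] [ 9.925e-01 -1.225e-01 -7.000e-04] [-0.06920593  0.46123006 -0.11944086] [ 0.00758212 -0.01884138  0.01600854]
```

Emit:
{"api": "play_rows", "payload": {"targets": [[-0.1,0.05,0,0,0,0,0],[-0.1,0.05,0.4,0,0,0,0],[-0.1,0.05,0.8,0,0,0,0],[-0.1,0.05,1.2,0,0,0,0],[-0.1,0.05,1.2,0,0,0,0]]}}

```text
time_s: 35.45
eef_pos: [0.4774, 0.3184, 0.0676]
tcp_rot: [0.706, 0.043, 0.706, -0.043]
force: [0.4, -0.7, -1.3]
finger_gap: 0.0315
```

Run:
```python
from pinp import *
st=state();print(pinv(st["eef_pos"]),np.round(q2R(st["tcp_rot"])[:,2],4),st["force"],st["wrist_torque"])
```

```text
[-0.08667103  0.00013894  0.06755111] [ 9.925e-01 -1.224e-01 -5.000e-04] [ 0.4412285  -0.67796715 -1.3177601 ] [0.01211567 0.04812629 0.01651045]
```

Emit:
{"api": "play_rows", "payload": {"targets": [[0,0,0.6,0,0,0,0],[0,0,1.2,0,0,0,0],[0,0,1.8,0,0,0,0],[0,0,2.4,0,0,0,0],[0,0,2.9,0,0,0,0],[0,0,3.2,0,0,0,0],[0,0,3.5,0,0,0,0],[0,0,3.5,0,0,0,0]]}}

```text
time_s: 36.25
eef_pos: [0.5118, 0.3141, 0.0675]
tcp_rot: [0.705, 0.043, 0.706, -0.043]
force: [-0.9, 1.2, -1.7]
finger_gap: 0.0315
```

Run:
```python
from pinp import *
st=state();print(pinv(st["eef_pos"]),np.round(q2R(st["tcp_rot"])[:,2],4),st["force"],st["wrist_torque"])
```

```text
[-5.20257209e-02  9.47959757e-05  6.74503013e-02] [ 9.925e-01 -1.222e-01 -8.000e-04] [-0.86954908  1.22234621 -1.65861486] [0.05902429 0.00951076 0.01739628]
```

Emit:
{"api": "play_rows", "payload": {"targets": [[0,0,0.1,0,0,0,0],[0,0,0.2,0,0,0,0],[0,0,0.3,0,0,0,0],[0,0,0.3,0,0,0,0]]}}

```text
time_s: 36.65
eef_pos: [0.5124, 0.314, 0.0675]
tcp_rot: [0.704, 0.043, 0.707, -0.043]
force: [-8.9, 1.7, 3.2]
finger_gap: 0.0317
```

Emit:
{"api": "play_rows", "payload": {"targets": [[0,0,-0.2,0,0,0,0],[0,0,-0.2,0,0,0,0.3],[0,0,-0.2,0,0,0,0.52],[0,0,-0.2,0,0,0,0.52],[0,0,-0.2,0,0,0,0.52],[-3,0,-0.2,0,0,0,0.52],[-8,0,-0.2,0,0,0,0.52],[-13,0,-0.2,0,0,0,0.52],[-13,0,-0.2,0,0,0,0.52],[-13,0,-0.2,0,0,0,0.52]]}}

```text
time_s: 37.65
eef_pos: [0.5132, 0.3142, 0.1989]
tcp_rot: [0.706, 0.044, 0.705, -0.043]
force: [-1.2, 0.0, -1.2]
finger_gap: 0.0444
```

Run:
```python
from pinp import *
from car import cp,RC,BY
st=state();print(pinv(st["eef_pos"]),st["force"],st["finger_gap"])
p,d,C=shot("wrist","w18"); ps,ds,Cs=shot("side","s18"); pt,dt,Ct=shot("top","t18"); np.savez("t18.npz",p=pt,d=dt)
cv2.imwrite("pics/c18.png",np.hstack([cv2.resize(ps[160:220,270:330],(400,400),interpolation=cv2.INTER_CUBIC),cv2.resize(p[40:480,100:540],(400,400))]))
print(rel(cp(.066,BY[2],.19),RC))
```

```text
[-0.05067259  0.000395    0.19886835] [-1.15944415  0.02176896 -1.18130568] 0.04441902721690086
(array([  0.61, -29.28,  17.18]), array([-1.24, -0.16,  0.08]))
```

View pics/c18.png

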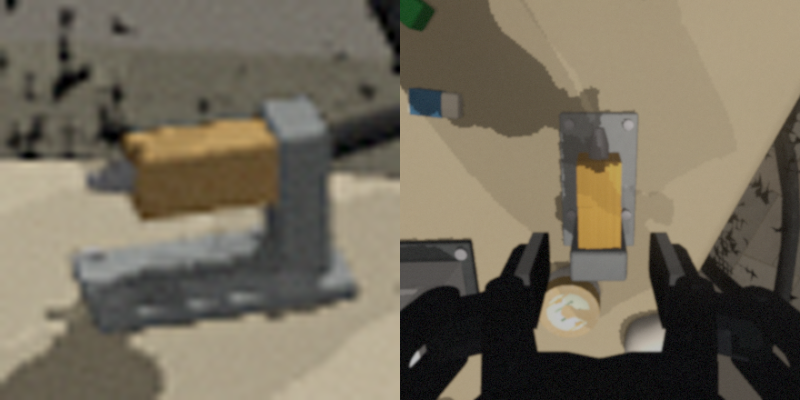

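View pics/t18.png

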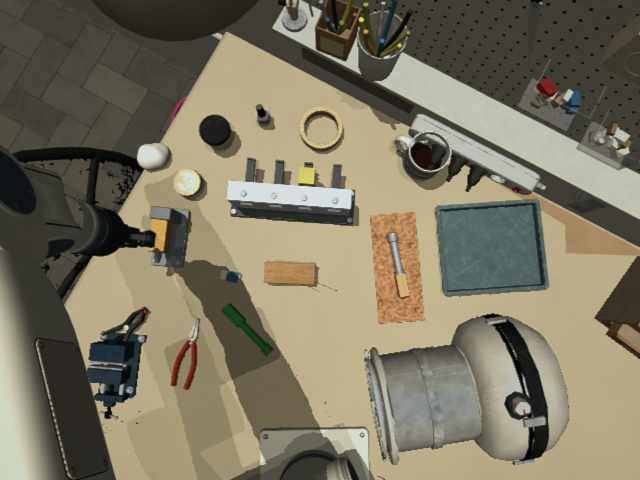

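Emit:
{"api": "play_rows", "payload": {"targets": [[0.6,-29.3,17.2,-1.2,0,0,0.52],[0.6,-29.3,17.2,-1.2,0,0,0.52],[0.6,-29.3,17.2,-1.2,0,0,0.52],[0.6,-29.3,17.2,-1.2,0,0,0.52],[0.6,-29.3,17.2,-1.2,0,0,0.52],[0.6,-29.3,17.2,-1.2,0,0,0.52],[0.6,-29.3,17.2,-1.2,0,0,0.52],[0.6,-29.3,17.2,-1.2,0,0,0.52],[0.6,-29.3,17.2,-1.2,0,0,0.52],[0.6,-29.3,17.2,-1.2,0,0,0.52],[6,-29.3,17.2,-1.2,0,0,0.52],[6,-29.3,17.2,-1.2,0,0,0.52],[6,-29.3,17.2,-1.2,0,0,0.52],[6,-29.3,17.2,-1.2,0,0,0.52]]}}

```text
time_s: 39.2
eef_pos: [0.648, 0.003, 0.1392]
tcp_rot: [0.707, 0.035, 0.706, -0.036]
force: [0.4, -0.1, -0.2]
finger_gap: 0.0446
```

Run:
```python
from car import *
print(state()["finger_gap"],rel(cp(.066,BY[2],.0725),RC))
p,d,C=shot("wrist","w19")
```

```text
0.04460584569715564 (array([ 6.67, -0.09, -0.12]), array([0.02, 0.05, 0.01]))
```

View pics/w19.png

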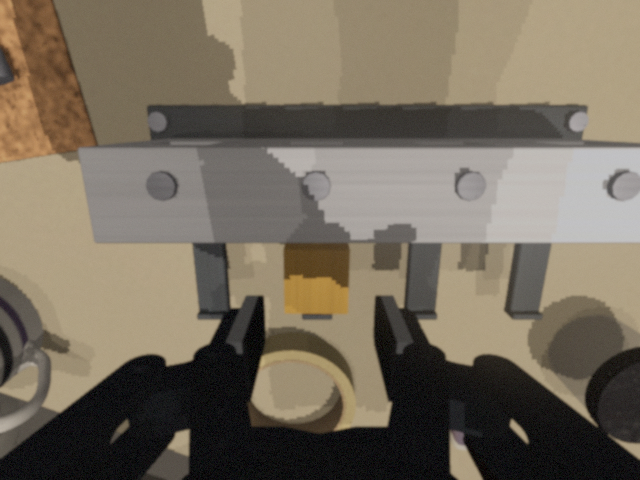

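Sleeve at (317,278), centred between the fingers. Descend.

Emit:
{"api": "play_rows", "payload": {"targets": [[3,0,-0.1,0,0,0,0.52],[5,0,-0.1,0,0,0,0.52],[6.6,0,-0.1,0,0,0,0.52],[6.6,0,-0.1,0,0,0,0.52],[6.6,0,-0.1,0,0,0,0.52],[6.6,0,-0.1,0,0,0,0.52]]}}

```text
time_s: 39.85
eef_pos: [0.6474, 0.0023, 0.0733]
tcp_rot: [0.707, 0.036, 0.706, -0.036]
force: [0.4, -0.7, 0.7]
finger_gap: 0.0443
```

Run:
```python
from car import *
st=state();print(cinv(st["eef_pos"]),rel(cp(.066,BY[2],.0725),RC),st["force"])
```

```text
[ 0.06653962 -0.03077224  0.0733146 ] (array([ 0.08, -0.02, -0.05]), array([-0.03,  0.11,  0.01])) [ 0.44146158 -0.65059525  0.68970295]
```

Emit:
{"api": "play_rows", "payload": {"targets": [[0,0,0,0,0,0,0],[0,0,0,0,0,0,0],[0,0,0,0,0,0,0],[0,0,0,0,0,0,0],[0,0,0,0,0,0,0],[0,0,0,0,0,0,0]], "newtons": 40}}

```text
time_s: 40.45
eef_pos: [0.6472, 0.0023, 0.073]
tcp_rot: [0.707, 0.036, 0.706, -0.036]
force: [-1.4, 0.3, 5.9]
finger_gap: 0.0315
```

Emit:
{"api": "play_rows", "payload": {"targets": [[-2,0,0,0,0,0,0],[-5,0,0,0,0,0,0],[-9,0,0,0,0,0,0],[-12,0,0,0,0,0,0],[-12,0,0,0,0,0,0],[-12,0,0,0,0,0,0]]}}

```text
time_s: 41.05
eef_pos: [0.6467, 0.0023, 0.1921]
tcp_rot: [0.706, 0.036, 0.706, -0.036]
force: [0.4, 0.1, -1.7]
finger_gap: 0.0317
```

Run:
```python
from pinp import *
p,d,C=shot("wrist","w20"); q=cv2.imread("pics/w17.png")
f=lambda a: cv2.convertScaleAbs(cv2.resize(a[270:320,260:380],(600,250),interpolation=cv2.INTER_CUBIC),alpha=2.5)
cv2.imwrite("pics/c20.png",np.vstack([f(q),f(p)]))
pt,dt,Ct=shot("top","t20"); np.savez("t20.npz",p=pt,d=dt)
W=cloud(Ct,dt); v,u=np.mgrid[:480,:640]
hsv=cv2.cvtColor(pt,cv2.COLOR_BGR2HSV)
print(find_in("reject_tray","top"))
```

```text
[{'position': [492.6, 245.1], 'p': 0.74}, {'position': [340.7, 199.0], 'p': 0.2}]
```

View pics/c20.png

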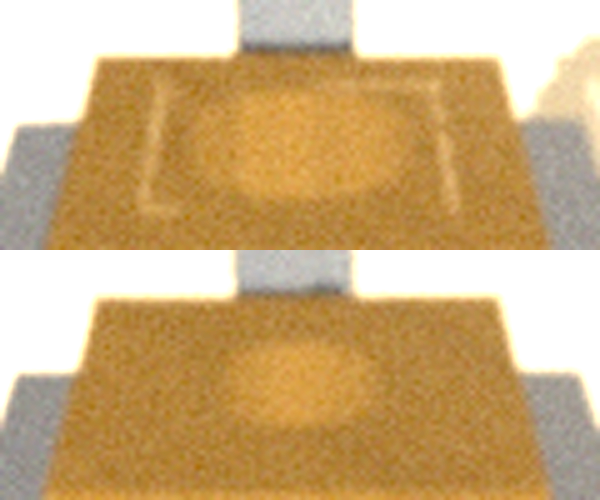

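View pics/t20.png

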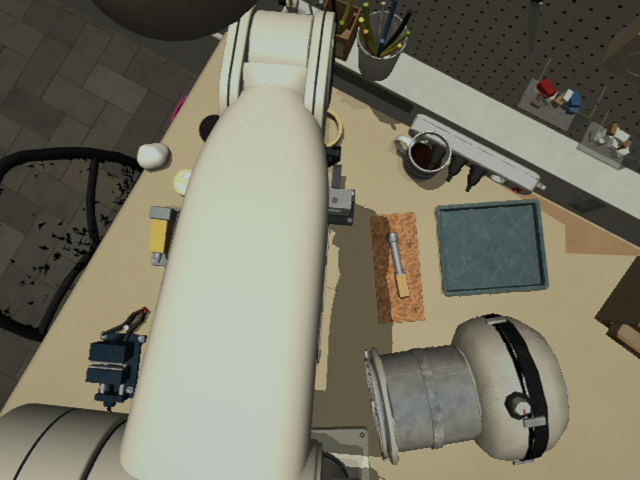

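Run:
```python
from car import *
z=np.load("t20.npz");C=campose("top");p=z["p"];W=cloud(C,z["d"]);v,u=np.mgrid[:480,:640]
print(onz(C,492.,247.,.005), [np.round(W[a,b],3) for a,b in ((155,428),(140,425),(135,440),(165,445))])
m=(W[...,2]>.06)&(u>395)&(u<455)&(v>130)&(v<185);print("mug",W[m].min(0),W[m].max(0))
print(rel([.495,-.39,.2],down(np.radians(60))))
```

```text
[ 0.49447224 -0.40278826  0.005     ] [array([ 0.699, -0.265,  0.028]), array([ 0.729, -0.258,  0.038]), array([ 0.723, -0.277,  0.089]), array([ 0.683, -0.31 , -0.002])]
mug [ 0.42904027 -0.31258908  0.06000714] [ 0.74188213 -0.03554435  0.99250028]
(array([ -0.95, -40.57, -11.05]), array([24.19, -0.17,  0.04]))
```

Emit:
{"api": "play_rows", "payload": {"targets": [[-0.9,-40.6,-11,24.2,0,0,0],[-0.9,-40.6,-11,24.2,0,0,0],[-0.9,-40.6,-11,24.2,0,0,0],[-0.9,-40.6,-11,24.2,0,0,0],[-0.9,-40.6,-11,24.2,0,0,0],[-0.9,-40.6,-11,24.2,0,0,0],[-0.9,-40.6,-11,24.2,0,0,0],[-0.9,-40.6,-11,24.2,0,0,0],[-0.9,-40.6,-11,24.2,0,0,0],[-0.9,-40.6,-11,24.2,0,0,0],[-0.9,-40.6,-11,24.2,0,0,0],[-0.9,-40.6,-11,24.2,0,0,0],[-0.9,-40.6,-11,24.2,0,0,0]]}}

```text
time_s: 42.5
eef_pos: [0.4966, -0.3892, 0.2005]
tcp_rot: [0.683, 0.183, 0.683, -0.182]
force: [-0.5, -0.1, -0.5]
finger_gap: 0.0316
```

Run:
```python
from car import *
print(state()["finger_gap"],rel([.495,-.39,.028],down(np.radians(60))))
p,d,C=shot("wrist","w21"); print(proj(C,[.495,-.39,.002]))
```

```text
0.031649409362550084 (array([17.25, -0.15, -0.08]), array([ 0.09, -0.05,  0.01]))
[316.14564803 214.38779427]
```

View pics/w21.png

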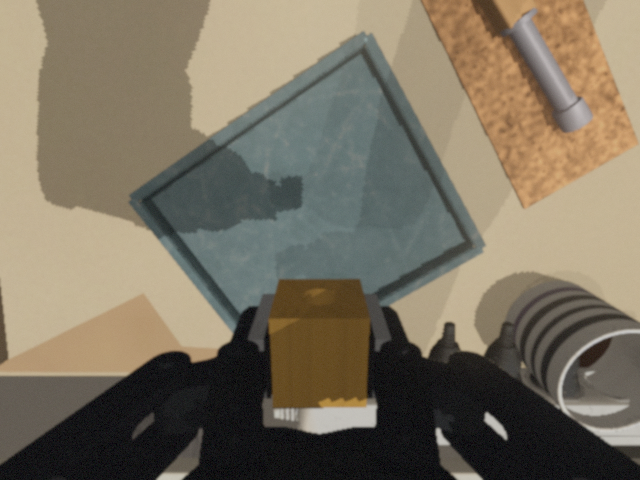

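Emit:
{"api": "play_rows", "payload": {"targets": [[5,0,0,0,0,0,0],[10,0,0,0,0,0,0],[14,0,0,0,0,0,0],[16,0,0,0,0,0,0],[16.6,0,0,0,0,0,0],[16.6,0,0,0,0,0,0],[16.6,0,0,0,0,0,0]]}}

```text
time_s: 43.25
eef_pos: [0.4968, -0.3908, 0.0361]
tcp_rot: [0.683, 0.182, 0.683, -0.183]
force: [-0.0, -0.8, -1.4]
finger_gap: 0.032
```

Emit:
{"api": "play_rows", "payload": {"targets": [[0.4,0,0,0,0,0,0],[0.8,0,0,0,0,0,0],[0.8,0,0,0,0,0,0],[0.8,0,0,0,0,0,0]]}}

```text
time_s: 43.65
eef_pos: [0.4959, -0.3905, 0.0267]
tcp_rot: [0.683, 0.183, 0.683, -0.183]
force: [-0.7, 0.4, -1.5]
finger_gap: 0.0316
```

Emit:
{"api": "play_rows", "payload": {"targets": [[0,0,0,0,0,0,0.2],[0,0,0,0,0,0,0.4],[0,0,0,0,0,0,0.55],[0,0,0,0,0,0,0.55],[0,0,0,0,0,0,0.55],[-5,0,0,0,0,0,0.55],[-10,0,0,0,0,0,0.55],[-15,0,0,0,0,0,0.55],[-20,0,0,0,0,0,0.55],[-22,0,0,0,0,0,0.55],[-22,0,0,0,0,0,0.55]]}}

```text
time_s: 44.75
eef_pos: [0.4969, -0.3912, 0.2507]
tcp_rot: [0.685, 0.182, 0.681, -0.184]
force: [0.5, -0.5, -0.5]
finger_gap: 0.047
```

Run:
```python
from car import *
st=state();print(st["eef_pos"],st["finger_gap"],st["force"])
p,d,C=shot("wrist","w22");pt,dt,Ct=shot("top","t22"); ps,ds,Cs=shot("side","s22")
cv2.imwrite("pics/c22.png",np.hstack([cv2.resize(p,(400,300)),cv2.resize(ps,(400,300))]))
```

```text
[ 0.49688858 -0.39116244  0.25067451] 0.04703195729475072 [ 0.52882435 -0.4555292  -0.51918955]
```

View pics/c22.png

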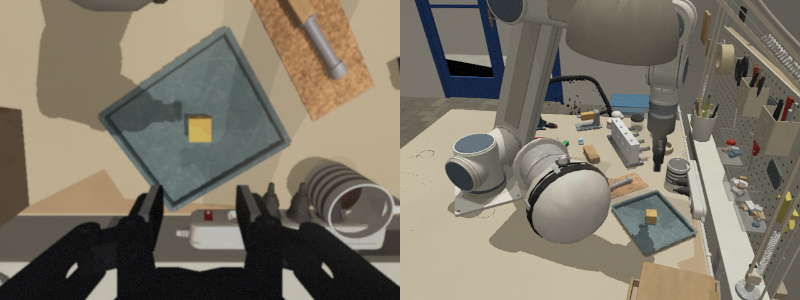

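View pics/t22.png

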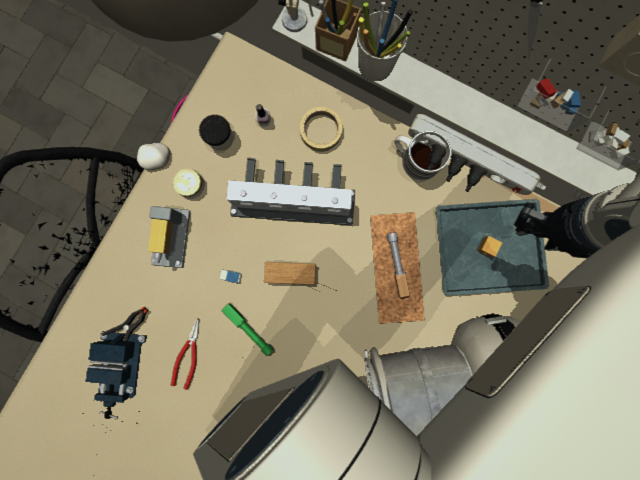

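Run:
```python
from dr import *
p,d,C=shot("top","t23"); ps,ds,Cs=shot("side","s23")
f=lambda a:cv2.resize(a,(266,266),interpolation=cv2.INTER_CUBIC)
cv2.imwrite("pics/c23.png",np.hstack([f(p[200:280,130:210]),f(p[210:330,340:460]),f(ps[160:220,270:330])]))
W=cloud(C,d);v,u=np.mgrid[:480,:640]
c,ax,t,r,zz=drift(C,p,d,(380,415,228,303));mid=c+ax*t.mean();print("drift mid",mid,np.degrees(np.arctan2(ax[1],ax[0])),zz)
Pm=np.array([mid+ax*.07,mid-ax*.07]); M=np.array([.4553,-.1918]); a=np.radians(2.8); Rm=np.array([[np.cos(a),np.sin(a)],[-np.sin(a),np.cos(a)]]); print("in mat frame (half 120x50mm)",np.round((Pm-M)@Rm.T*1000))
```

```text
drift mid [ 0.4602771  -0.19046127] 9.41664919193795 [0.0161395  0.0226402  0.02684368]
in mat frame (half 120x50mm) [[ 75.   9.]
 [-64.  -7.]]
```

View pics/c23.png

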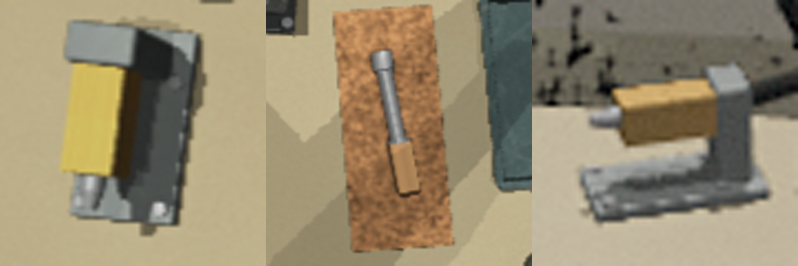

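Both large-hole sleeves are on the pin against the post, the drift lies well inside the mat, and the third sleeve is in the tray. Handing in.

Run:
```python
from station import *
print(job_done(), state()["time_s"])
```

```text
the job is handed in; nothing more can be done
the job is handed in; nothing more can be done
```

I finished the job and handed it in about 45 s into the 210 s allowed.

**Sleeves pushed out:** Bores 0, 2 and 3 held sleeves; bore 1 was empty. I pushed all three out on to their tongues with the bare steel drift, at about 13–14 N, before any sleeve was gripped. The drift then went back on its mat.

**Sorting:** The sleeves from bores 3 and 0 have the large hole. They slid on to the gauge pin without resistance and sit one behind the other, pushed up against the post (the last push met about 9 N). The sleeve from bore 2 has the visibly smaller hole. I judged it too tight from the pictures, did not try it on the pin, and put it in the grey tray.

**Last checks:**
- Both sleeves are fully on the pin, with the taper showing in front of them.
- The drift lies wholly inside the mat, with its ends at +75 and −64 mm of the ±120 mm length and within 9 mm of the centre line.
- The third sleeve is near the middle of the tray.
- By eye in the top picture, the tray, wood block, eraser and wax pot are where they started, and I saw no sign that the drift or tray had been knocked.

**Disagreements:** The top and wrist cameras differed by about 1.5–2 mm on the pin's position. I used a value between them, and the sleeves went on freely. No check failed.

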